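Close up the gear case and clear away the spare spacers

TASK

Fit the one spacer sleeve whose top comes just level with the case's rim (neither the short nor the tall ones) over the shaft inside the gear case, then lower the cover gently over the two dowels until it sits flush on the rim, and only then swing the yellow clamp right across it. Put every spare sleeve in the blue tray, before or after, and leave the other things on the bench as they are.

Things in the scene. Friction and masses are not known exactly. Their poses are not given: they have to be found in the camera images.
- case: open-topped aluminium gear case 160 x 120 mm, fixed in a red fixture (base plate 190 mm along x, -100 to +75 mm along y, 12 mm thick). Origin on the bench under the case's centre; x along its long side, z up. Rim (joint face) 72 mm above the origin, walls 8 mm, opening 144 x 104 mm, with a 26 mm round boss as high as the rim in the two corners that carry the dowels
- shaft_foot (a point): centre of the case's inside deck (x = y = 0 of the case, 30 mm above its origin, 42 mm below the rim), from which a steel shaft stub stands up, 22 mm in diameter, 36 mm high, its last 6 mm tapered; a sleeve sits over it on the deck
- pin_a (a point): tip of one locating dowel: 14 mm in diameter, tapered in its last 7 mm, standing 20 mm above the rim, at x +58, y +38 mm in the case's frame
- pin_b (a point): tip of the other locating dowel, the same, at x -58, y -38 mm in the case's frame
- cover: aluminium cover plate 160 x 120 x 10 mm, about 0.5 kg, lying handle up. Origin at the centre of its underside, x along its long side, z up. Two 17 mm holes at (x +58, y +38) and (x -58, y -38) mm take the dowels (turned half round it fits as well). Black bridge handle over its centre: a bar 64 mm long along x, 14 mm wide, 14 mm high, its middle 47 mm above the origin
- clamp (a joint): yellow swing clamp on a post beside the case, rad, counter-clockwise from above as it grows; stays where it is left (1 to 2 N at the knob moves it). 0 = parked, arm 30 degrees outward from the case's +x; 2.09 = straight across the rim (case's +y); stop at 2.25. Arm 18 mm wide, 61 mm from pivot to end, from 86 to 96 mm above the bench: 4 mm clear over a cover that is flush
- clamp_pivot (a point): pivot axis of the swing clamp, at the arm's underside: x +50, y -85 mm in the case's frame, 86 mm above the bench
- clamp_knob (a point): top centre of the upright black knob on the clamp arm: 18 mm in diameter, 34 mm high (from 96 to 130 mm above the bench), 52 mm from the pivot; push it or pinch it from above
- sleeve_mid: plain steel spacer sleeve (tube) standing upright on the bench: outside diameter 56 mm, bore 30 mm, 40 mm tall; origin at the centre of its underside, z up its bore. The right one: on the deck it comes to just (2 mm) below the rim.
- sleeve_short_a: plain steel spacer sleeve (tube) standing upright on the bench: outside diameter 56 mm, bore 30 mm, 27 mm tall; origin at the centre of its underside, z up its bore. Wrong height for this case: a spare. May be absent.
- sleeve_short_b: plain steel spacer sleeve (tube) standing upright on the bench: outside diameter 56 mm, bore 30 mm, 27 mm tall; origin at the centre of its underside, z up its bore. Wrong height for this case: a spare. May be absent.
- sleeve_tall_a: plain steel spacer sleeve (tube) standing upright on the bench: outside diameter 56 mm, bore 30 mm, 56 mm tall; origin at the centre of its underside, z up its bore. Wrong height for this case: a spare. May be absent.
- sleeve_tall_b: plain steel spacer sleeve (tube) standing upright on the bench: outside diameter 56 mm, bore 30 mm, 56 mm tall; origin at the centre of its underside, z up its bore. Wrong height for this case: a spare. May be absent.
- tray: blue open spares tray fixed to the bench, outside 150 mm along its x, 200 mm along its y, 32 mm high, walls and floor 5 mm; origin at the centre of its underside
- oil_bottle: black oil bottle, 64 mm across, 190 mm tall, beyond the case. Bystander: leave it where it stands.
- spray_can: blue spray can, 60 mm across, 170 mm tall, beyond the case. Bystander: leave it where it stands.
- grease_jar: amber glass jar, 70 mm across, 75 mm tall, at the right near the robot. Bystander: leave it where it stands.
- screwdriver: yellow-handled screwdriver lying flat beyond the tray, about 200 mm long. Bystander: leave it where it stands.
- hammer: hammer with a wooden handle lying flat at the far right, about 260 mm long. Bystander: leave it where it stands.
Mind the look-alikes: they are no part of the job. Leave any black or orange look-alike of the sleeve_short_b alone. Leave any brown look-alike of the sleeve_mid alone.

How it is judged:
On the way, in this order (a step that is already met when the one before it is completed fails the run):
1. the 40 mm sleeve stands on the deck, over the shaft (horizontal distance between sleeve_mid and case below 0.008 m and z of sleeve_mid in the frame of case between 0.026 and 0.034 m and angle between sleeve_mid's own z axis and vertical below 0.05 rad), for 0.2 s.
2. with that sleeve inside, the cover is flush on the rim over both dowels, the clamp not yet across (all of step 1 and horizontal distance between cover and case below 0.005 m and z of cover in the frame of case between 0.069 and 0.0745 m and angle between cover's own z axis and vertical below 0.03 rad and angle between the x axis of cover and the x axis of case, either way round below 0.06 rad and value of joint clamp below 1.2 rad), for 0.2 s.
3. the clamp is swung across the seated cover (value of joint clamp above 1.85 rad and horizontal distance between cover and case below 0.005 m and z of cover in the frame of case between 0.069 and 0.0745 m and angle between cover's own z axis and vertical below 0.03 rad and angle between the x axis of cover and the x axis of case, either way round below 0.06 rad), for 0.2 s.
At the end, for the whole second after the job is handed in: 40 mm sleeve upright on the deck, within 8 mm of the shaft axis; cover flush on the rim (2.5 mm high, 5 mm sideways, 0.06 rad yaw, 0.03 tilt); clamp beyond 1.85 rad; every spare present has its origin inside the tray outline, under 70 mm above its underside; all at rest (all of step 1 and all of step 3 and x of sleeve_short_a in the frame of tray between -0.075 and 0.075 m and y of sleeve_short_a in the frame of tray between -0.1 and 0.1 m and z of sleeve_short_a in the frame of tray between 0 and 0.07 m and linear speed of each of sleeve_short_a, sleeve_short_b, sleeve_tall_a, sleeve_tall_b, cover below 0.02 m/s and x of sleeve_short_b in the frame of tray between -0.075 and 0.075 m and y of sleeve_short_b in the frame of tray between -0.1 and 0.1 m and z of sleeve_short_b in the frame of tray between 0 and 0.07 m and x of sleeve_tall_a in the frame of tray between -0.075 and 0.075 m and y of sleeve_tall_a in the frame of tray between -0.1 and 0.1 m and z of sleeve_tall_a in the frame of tray between 0 and 0.07 m and x of sleeve_tall_b in the frame of tray between -0.075 and 0.075 m and y of sleeve_tall_b in the frame of tray between -0.1 and 0.1 m and z of sleeve_tall_b in the frame of tray between 0 and 0.07 m and velocity of joint clamp below 0.05 rad/s); the robot touches nothing.
It fails at once if a bystander (oil bottle, spray can, jar, screwdriver, hammer) moved more than 50 mm (distance of any of oil_bottle, spray_can, grease_jar, screwdriver, hammer from where it was at the start of the episode above 0.05 m).
It fails at once if the cover strikes the case harder than 120 N (dropped or rammed) (contact force between cover and case above 120 N).
Of sleeve_short_a, sleeve_short_b, sleeve_tall_a, sleeve_tall_b only 2 to 4 are there at a start; the rules pass over those that are not, and their reading is None.
At some moment in a run one of sleeve_mid, sleeve_short_a, sleeve_short_b, sleeve_tall_a, sleeve_tall_b, cover may be knocked a few centimetres aside while the robot is not near it.
It also fails if it takes over 210 s, if anything falls off the work surface, if the arm or the gripper's body presses on something with over 40 N, if the wrist force passes 120 N, or if a joint passes its speed limit or range.

ROBOT

A 7-joint arm with a two-finger parallel gripper is mounted at the origin on the work surface. World frame = base frame: x ahead of the robot, y to its left, z up, the work surface at z = 0. Lengths are in m, angles in rad, forces in N, time in s.
With the tool pointing down it reaches from about 0.425 to 0.925 m from the base axis. Payload 6.8 kg.
Tool frame: the origin (TCP) lies at the very end of the fingers, on their centre line; the grasp point (between the pads) lies 19 mm behind it (grasp_offset is the distance from the TCP to the grasp point, in m); z points along the fingers, y is the line along which they close (so a half turn about z gives the same grasp; the last joint's range is limited). The gripper opens to 85 mm and grips with 20 to 120 N. Pads are 22 mm wide; open, the fingers measure 114 mm over their backs; the gripper's body (76 mm by 85 mm) begins 54 mm behind the grasp point. The pads swing forward as they close: fully open they stand 13 mm farther back than shut.
Start: joints at [1.194, 0.477, 0.022, 1.555, -0.011, 1.109, -0.083], TCP at [0.179, -0.651, 0.231] pointing down, gripper open.
Joint ranges: [-2.96, 2.96], [-0.34, 2.1], [-1.41, 1.46], [0.24, 2.44], [-1.37, 4.51], [0.17, 1.92], [-2.96, 2.96]. Speed limits (rad/s): [2.39, 2.39, 3.14, 3.14, 3.14, 3.14, 3.14].

INTERFACE

Orientations are given as a unit quaternion [x, y, z, w].
In Python, from workcell import * gives the robot as it stands. The module is installed in compiled form; this text tells all that it offers.
- The arm moves only by the shell command python3 -m crank 'ROWS' [OPENING]. ROWS is JSON, one flat list of numbers, 6 for each row, row after row: the shift along the world's x, y, z each as a share of 12 cm, from -1 to 1, then the turn, a rotation vector about the world's x, y, z each as a share of 90 degrees, from -1 to 1. In form: [dx, dy, dz, rx, ry, rz, dx, dy, dz, rx, ry, rz, ...]. A call has 1 to 20 rows; each row shifts and turns the commanded pose from where the row before left it; what a row does not reach is not made up. A row lasts 1/12 s, in which the tool goes at most 41.7 mm and 7.16 degrees, less where a joint would pass 70% of its speed; a pose out of reach is approached as far as the arm can. A call with a number of a shift or a turn outside -1 to 1 is refused whole. A call with a gripper value outside its range is refused whole. OPENING is the opening, from 0 (shut) to 1 (fully open), set as the call begins (- or left out, the last holds). The fingers move at their own pace and stop on an object; the grip force is fixed at half the most. Time passes only in rows, so rows that do not move let the fingers close. It gives the time, the measured TCP pose, the force, the opening and the grip force at its end, in the units of the state.
- get_obs(): the state, without advancing time (a new reading comes with each control period).
- get_image(name): name is "side" or "top" or "wrist"; returns (picture, depth): 400x640x3 uint8, red, green, blue; 400x640 float32, m along the optical axis (not along the pixel's ray), 0 where there is no reading.
- camera_info(name): a dict with "camera_matrix" (3x3 intrinsics, pixels), "dist_coeffs" ([k1, k2, p1, p2, k3] as OpenCV has them; the pictures are not rectified), "rvec" (rotation vector, rad) and "tvec" (3), from world to camera coordinates, as OpenCV has them. Camera axes: x right, y down, z forward; pixel columns grow to the right and rows downward; lengths in m; the calibration is good to about 2 mm. A picture is of the moment at which its call begins: read the wrist's pose just before it. camera_info takes no time and is no camera call; for the wrist camera it gives the pose at the moment of the call.
- hand_in(): hands the job in; it is judged then, once.
The state is a dict: "clock": time; "joint_pos": joint angles; "joint_vel": joint speeds; "joint_torque": joint torques, N m; "position": TCP position; "ee_rot": TCP orientation; "ft_force": force on the tool from outside, world axes, zero at the start; "moment": the same for the moment, N m; "grip_width": opening from 0.0 (shut) to 1.0 (fully open); "finger_force": force on a finger pad.
Only numpy, scipy, OpenCV 4.12 (cv2) and the standard library are available. Lean on these libraries where they do the work, as an engineer would, in place of code of your own. Each camera call takes 0.05 s, during which the arm holds its last target. There are 200 camera calls.

## Working session

There is one attempt and no reset: what is moved stays moved. The work goes in short steps, Python scripts to look and compute and a shell command to move; the robot and the scene stay as the last step left them, time stands still between calls to the robot, and variables do not carry over. Pictures are saved under pics/ and viewed, at most 14 in all, crops included, and the job is handed in when it is done.

```bash
mkdir -p pics; cat > h.py <<'E'
import numpy as np, cv2
from workcell import *
def cam(n):
    c=camera_info(n); return np.array(c["camera_matrix"],float),np.array(c["dist_coeffs"],float),np.array(c["rvec"],float).ravel(),np.array(c["tvec"],float).ravel()
def ray(C,uv):
    K,d,r,t=C; R=cv2.Rodrigues(r)[0]
    p=cv2.undistortPoints(np.array(uv,float).reshape(-1,1,2),K,d).reshape(-1,2)
    return -R.T@t,(np.c_[p,np.ones(len(p))])@R
def onz(C,uv,z):
    o,D=ray(C,uv); z=np.asarray(z); return o+D*((z-o[2])/D[:,2])[:,None]
def cloud(C,dep):
    v,u=np.mgrid[:400,:640]; o,D=ray(C,np.c_[u.ravel(),v.ravel()]); 
    P=o+D*dep.ravel()[:,None]; P[dep.ravel()==0]=np.nan
    return P.reshape(400,640,3)
def proj(C,P):
    K,d,r,t=C; return cv2.projectPoints(np.array(P,float).reshape(-1,1,3),r,t,K,d)[0].reshape(-1,2)
def save(n,im): cv2.imwrite("pics/"+n+".png",cv2.cvtColor(im,cv2.COLOR_RGB2BGR))
E
python3 - <<'E'
from h import *
o=get_obs(); print(o)
for n in("top","side"):
    C=cam(n); im,d=get_image(n); save(n+"0",im); np.savez(n+"0.npz",im=im,d=d)
    print(n,(-cv2.Rodrigues(C[2])[0].T@C[3]).round(3),C[0][0,0],C[1]); P=cloud(C,d); print((d>0).mean())
E
```

```text
{'clock': 0.0, 'joint_pos': array([ 1.19393972,  0.47778371,  0.02234247,  1.55652386, -0.01151565,
        1.10927864, -0.08307141]), 'joint_vel': array([ 0.0006361 ,  0.0002011 ,  0.00108645, -0.00124921,  0.00065456,
        0.00039389,  0.00176357]), 'joint_torque': array([-1.25334598e-03, -5.96444643e+01,  1.60711057e+00, -2.81201291e+01,
        1.24464871e-02,  9.40223923e-03, -1.81789483e-05]), 'position': array([ 0.1790543 , -0.65017101,  0.23030618]), 'ee_rot': array([ 9.90981700e-01,  1.33994029e-01, -1.87279182e-04, -9.13753004e-04]), 'ft_force': array([-0.305474  ,  0.29904963,  0.53470641]), 'moment': array([0.01302235, 0.00381317, 0.00680806]), 'finger_force': 0.0, 'grip_width': 1.0031846819646273}
top [ 0.42  -0.091  1.26 ] 439.9479851485971 [0.03272801 0.         0.         0.         0.        ]
0.99608203125
side [ 0.359 -1.276  1.129] 486.73078435853296 [0.03691113 0.         0.         0.         0.        ]
0.9961328125
```

View pics/top0.png

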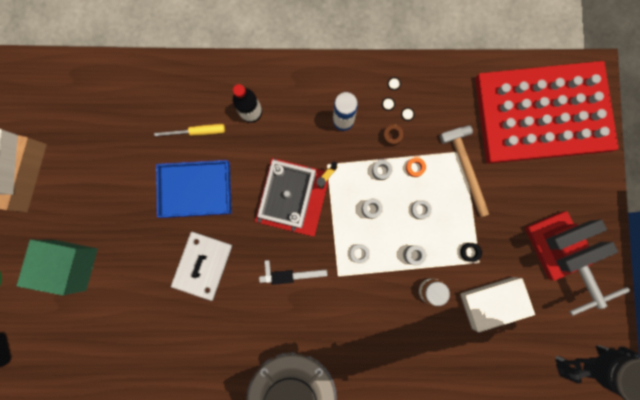

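View pics/side0.png

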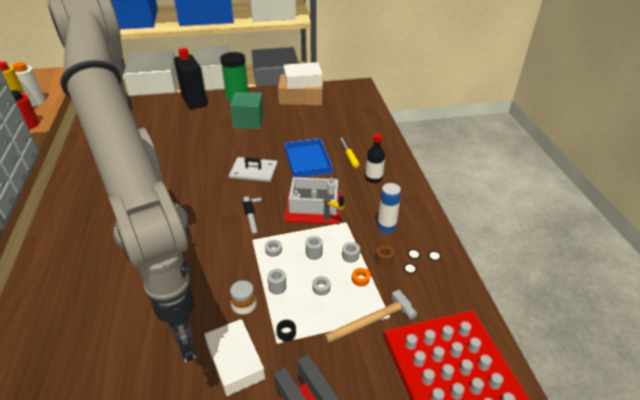

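The top view shows the tray at (193,188), case at (288,194), cover at (201,266) and five grey sleeves at (381,170), (372,208), (420,209), (358,253) and (413,254). The orange, black and brown look-alikes are at (415,167), (469,252) and (393,134). The side view agrees with this.

```bash
cat > m1.py <<'E'
from h import *
S={}
for n in("top","side"):
    f=np.load(n+"0.npz"); C=cam(n); S[n]=(f["im"],cloud(C,f["d"]),C)
im,P,C=S["top"]; im2,P2,C2=S["side"]
rad=28
for uv in [(381,170),(372,208),(420,209),(358,253),(413,254),(415,167),(469,252),(393,134)]:
    c=onz(C,[uv],.04)[0]
    out=[]
    for Q in(P,P2):
        m=(np.hypot(Q[...,0]-c[0],Q[...,1]-c[1])<.045)&(Q[...,2]>.012)
        q=Q[m]; zt=np.percentile(q[:,2],95); t=q[np.abs(q[:,2]-zt)<.005]
        e=cv2.minEnclosingCircle(t[:,:2].astype(np.float32)); out+=[len(t),round(float(zt),4),np.round(e[0],4),round(e[1],4)]
    print(uv,out)
# colours
def col(im,lo,hi): return cv2.inRange(cv2.cvtColor(im,cv2.COLOR_RGB2HSV),lo,hi)
for nm,lo,hi,z in(("blue",(105,120,60),(125,255,255),.032),("yellow",(18,150,120),(32,255,255),.096)):
    m=col(im,lo,hi); cs=cv2.findContours(m,0,2)[0]
    for c in cs:
        if cv2.contourArea(c)>30:
            r=cv2.minAreaRect(c); print(nm,r,onz(C,cv2.boxPoints(r),z).round(3).tolist())
c=onz(C,[(288,194)],.07)[0]; m=(np.hypot(P[...,0]-c[0],P[...,1]-c[1])<.11)&(np.abs(P[...,2]-.072)<.006)
q=P[m]; r=cv2.minAreaRect(q[:,:2].astype(np.float32)); print("rim",len(q),np.median(q[:,2]),r)
c=onz(C,[(201,266)],.01)[0]; m=(np.hypot(P[...,0]-c[0],P[...,1]-c[1])<.12)&(P[...,2]>.006)&(P[...,2]<.015)
q=P[m]; r=cv2.minAreaRect(q[:,:2].astype(np.float32)); print("cover",len(q),np.median(q[:,2]),r)
m=(np.hypot(P[...,0]-c[0],P[...,1]-c[1])<.12)&(P[...,2]>.04); q=P[m]; print("handle",len(q),np.percentile(q[:,2],90),cv2.minAreaRect(q[:,:2].astype(np.float32)))
print("bench",[np.nanmedian(Q[200:210,560:570,2]) for Q in(P,P2)])
E
python3 m1.py
python3 -c "
import cv2;i=cv2.imread('pics/top0.png')[120:300,140:500];cv2.imwrite('pics/t1.png',cv2.resize(i,(800,400),interpolation=2))"
```

```text
(381, 170) [147, 0.0441, array([ 0.6306, -0.2524]), 0.0279, 108, 0.0415, array([ 0.6305, -0.2551]), 0.0285]
(372, 208) [153, 0.0601, array([ 0.5198, -0.2216]), 0.0274, 111, 0.0571, array([ 0.5199, -0.2262]), 0.0292]
(420, 209) [136, 0.0317, array([ 0.5188, -0.3624]), 0.0273, 133, 0.0288, array([ 0.5185, -0.3652]), 0.0287]
(358, 253) [145, 0.0312, array([ 0.3947, -0.1884]), 0.0273, 106, 0.0282, array([ 0.3945, -0.1902]), 0.0284]
(413, 254) [179, 0.0597, array([ 0.3922, -0.3381]), 0.0275, 149, 0.0574, array([ 0.3928, -0.3423]), 0.0295]
(415, 167) [139, 0.0311, array([ 0.6404, -0.3491]), 0.0278, 124, 0.0289, array([ 0.6412, -0.3539]), 0.0289]
(469, 252) [141, 0.0314, array([ 0.4006, -0.4991]), 0.0277, 163, 0.0296, array([ 0.4009, -0.5016]), 0.0283]
(393, 134) [155, 0.0438, array([ 0.731 , -0.2831]), 0.0276, 106, 0.0415, array([ 0.7304, -0.286 ]), 0.0296]
blue ((634.5, 250.0), (76.0, 9.0), 90.0) [[0.514, -0.935, 0.032], [0.514, -0.959, 0.032], [0.307, -0.943, 0.032], [0.307, -0.919, 0.032]]
blue ((192.8812255859375, 188.7430877685547), (53.820247650146484, 74.52842712402344), 86.98721313
[... 292 characters left out ...]
093, 0.096]]
yellow ((206.20494079589844, 129.25408935546875), (9.958931922912598, 36.21429443359375), 84.80557250976562) [[0.736, 0.279, 0.096], [0.746, 0.183, 0.096], [0.718, 0.18, 0.096], [0.709, 0.276, 0.096]]
rim 726 0.07195921225041257 ((0.5577678680419922, 0.014474526047706604), (0.1207851991057396, 0.1602792590856552), 76.40299987792969)
cover 2172 0.010065789041472373 ((0.36640721559524536, 0.24702270328998566), (0.20118679106235504, 0.20285989344120026), 58.456565856933594)
handle 140 0.05637725640250142 ((0.359525203704834, 0.25350049138069153), (0.01519341766834259, 0.06414205580949783), 72.66880798339844)
bench [np.float64(0.0009152881064199425), np.float64(-0.7529753000313546)]
```

View pics/t1.png

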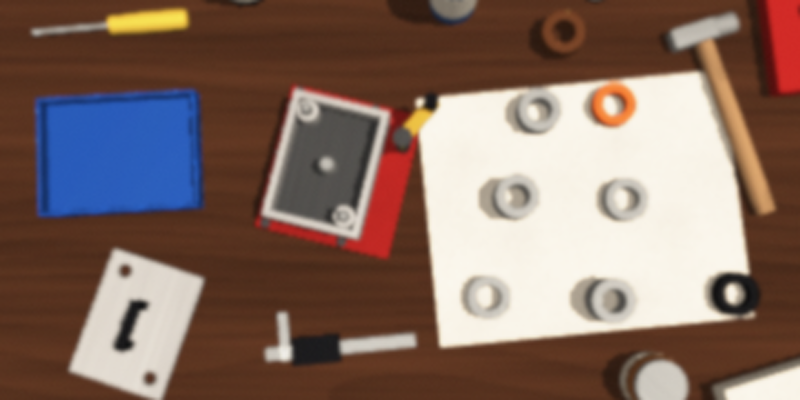

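```bash
python3 -m crank '[0.25,0.22,0,0,0,0.045, 0.25,0.22,0,0,0,0.045, 0.25,0.22,0,0,0,0.045, 0.25,0.22,0,0,0,0.045, 0.25,0.22,0,0,0,0.045, 0.25,0.22,0,0,0,0.045, 0.25,0.22,0,0,0,0.045, 0.25,0.22,0,0,0,0.045, 0.25,0.22,0,0,0,0.045, 0.25,0.22,0,0,0,0.045, 0.25,0.22,0,0,0,0.045, 0.25,0.22,0,0,0,0.045, 0.25,0.22,0,0,0,0.045, 0.25,0.22,0,0,0,0.045, 0.25,0.22,0,0,0,0.045, 0,0,0,0,0,0, 0,0,0,0,0,0]' 1
cat >> h.py <<'E'
def yaw(o=None):
    from scipy.spatial.transform import Rotation as R
    o=o or get_obs(); M=R.from_quat(o["ee_rot"]).as_matrix(); return np.degrees(np.arctan2(M[1,1],M[0,1])),M
def look(tag):
    o=get_obs(); C=cam("wrist"); im,d=get_image("wrist"); save(tag,im); np.savez(tag+".npz",im=im,d=d,*[]) 
    return o,C,im,cloud(C,d)
def ring(P,c,r=.05,zmin=.012,zt=None):
    m=(np.hypot(P[...,0]-c[0],P[...,1]-c[1])<r)&(P[...,2]>zmin); q=P[m]
    z=np.percentile(q[:,2],90) if zt is None else zt; t=q[np.abs(q[:,2]-z)<.004]
    (x,y),R=cv2.minEnclosingCircle(t[:,:2].astype(np.float32)); return len(t),round(float(np.median(t[:,2])),4),round(x,4),round(y,4),round(R,4)
E
python3 - <<'E'
from h import *
o,C,im,P=look("w1"); print(o["position"],yaw(o)[0],o["joint_pos"].round(2))
print("cam",(-cv2.Rodrigues(C[2])[0].T@C[3]).round(3),C[0][0,0])
print(ring(P,(.6306,-.2535)),[np.nanmin(P[...,i]).round(2) for i in(0,1)],[np.nanmax(P[...,i]).round(2) for i in(0,1)])
E
```

```text
clock: 1.52
position: [0.6309, -0.2511, 0.2305]
ee_rot: [0.785, 0.619, 0.001, -0.001]
ft_force: [-1.1, -1.3, 0.3]
grip_width: 0.998
finger_force: 0.0
[ 0.63088149 -0.25105399  0.2304524 ] -13.532065427020093 [ 0.53  0.51 -0.36  1.52  0.19  1.14 -0.09]
cam [ 0.649 -0.175  0.372] 303.4658344883821
(5188, 0.3164, 0.6341, -0.2378, 0.0364) [np.float64(0.04), np.float64(-1.85)] [np.float64(1.86), np.float64(0.01)]
```

View pics/w1.png

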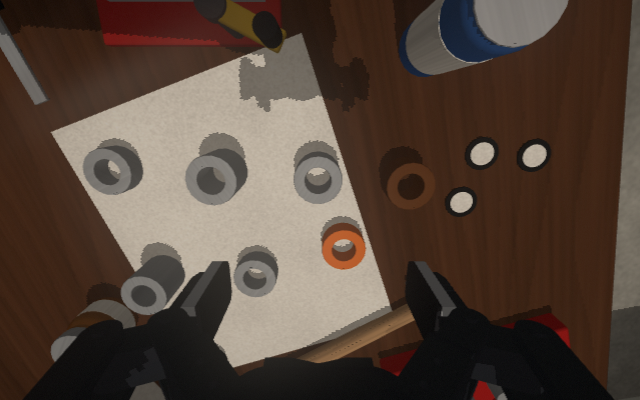

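Wrist view: image up is world +y and right is +x. Mid is at (318,175), orange at (343,248), tall at (215,178), shorts at (112,168) and (256,270), the other tall at (145,290), clamp at (245,20). The gripper was mistaken for the ring, so I'll cap the heights.

```bash
sed -i 's/(P\[...,2\]>zmin); q/(P[...,2]>zmin)\&(P[...,2]<.075); q/' h.py
python3 - <<'E'
from h import *
C=cam("wrist"); f=np.load("w1.npz"); P=cloud(C,f["d"])
print(proj(C,[get_obs()["position"]]))
for c in[(.6306,-.2535),(.5198,-.2235),(.3946,-.189),(.5186,-.3635)]: print(ring(P,c))
Ct=cam("top")
# ray triangulation of ring centres: hole/outer centre pixel in wrist & top via colour contour
def cen(im,uv,C,z):
    g=cv2.cvtColor(im,cv2.COLOR_RGB2HSV); return None
Kt=np.load("top0.npz"); Pt=cloud(Ct,Kt["d"])
# two-view check: centre pixel of the top-face in each view, closest approach
for c in[(.6306,-.2535),(.5198,-.2235),(.3946,-.189)]:
    uv=[]
    for Q in(Pt,P):
        m=(np.hypot(Q[...,0]-c[0],Q[...,1]-c[1])<.045)&(Q[...,2]>.012)&(Q[...,2]<.075); z=np.percentile(Q[m][:,2],90)
        m&=np.abs(Q[...,2]-z)<.004; h=cv2.convexHull(np.argwhere(m)[:,::-1].astype(np.float32)); M=cv2.moments(h); uv.append((M['m10']/M['m00'],M['m01']/M['m00']))
    o1,d1=ray(Ct,uv[0]); o2,d2=ray(C,uv[1]); d1,d2=d1[0],d2[0]
    s=np.linalg.lstsq(np.c_[d1,-d2],o2-o1,rcond=None)[0]; a,b=o1+s[0]*d1,o2+s[1]*d2
    print("tri",((a+b)/2).round(4),"gap",np.linalg.norm(a-b).round(4))
E
```

```text
[[318.19995853 263.69295248]]
(1324, 0.0391, 0.6281, -0.2544, 0.028)
(1484, 0.0549, 0.5175, -0.2232, 0.028)
(1335, 0.0259, 0.3921, -0.1892, 0.0284)
(937, 0.0261, 0.5158, -0.3652, 0.0284)
tri [ 0.6289 -0.2511  0.0484] gap 0.0001
tri [ 0.5195 -0.2219  0.0578] gap 0.0005
tri [ 0.3946 -0.1885  0.0272] gap 0.0003
```

```bash
python3 -m crank '[-0.01,-0.025,-0.3,0,0,0, 0,0,-0.3,0,0,0, 0,0,-0.3,0,0,0, 0,0,-0.3,0,0,0, 0,0,-0.3,0,0,0, 0,0,-0.2,0,0,0, 0,0,-0.13,0,0,0, 0,0,0,0,0,0, 0,0,0,0,0,0]' 1
python3 -m crank '[0,0,0,0,0,0,0,0,0,0,0,0,0,0,0,0,0,0,0,0,0,0,0,0,0,0,0,0,0,0,0,0,0,0,0,0,0,0,0,0,0,0,0,0,0,0,0,0]' 0.5
```

```text
clock: 2.32
position: [0.6275, -0.2589, 0.0118]
ee_rot: [0.788, 0.616, -0.0, -0.0]
ft_force: [-0.1, 0.2, 0.3]
grip_width: 1.002
finger_force: 0.0
clock: 2.98
position: [0.6297, -0.2584, 0.0142]
ee_rot: [0.787, 0.617, 0.001, 0.002]
ft_force: [-0.4, 0.2, 7.2]
grip_width: 0.622
finger_force: 64.2
```

```bash
python3 -m crank '[0,0,0.1,0,0,0, 0,0,0.3,0,0,0, 0,0,0.3,0,0,0, 0,0,0.3,0,0,0, 0,0,0.3,0,0,0, -0.1,0.3,0.1,0,0,0, -0.1,0.3,0,0,0,0, -0.1,0.3,0,0,0,0, -0.1,0.3,0,0,0,0, 0,0,0,0,0,0, 0,0,0,0,0,0, 0,0,0,0,0,0]'
python3 - <<'E'
from h import *
o,C,im,P=look("w2"); print(o["position"],yaw(o),o["finger_force"])
p=o["position"]
# sleeve in hand: pts near tcp
m=(np.hypot(P[...,0]-p[0],P[...,1]-p[1])<.05)&(P[...,2]>p[2]-.05)&(P[...,2]<p[2]+.06)
q=P[m]; print(np.histogram(q[:,2]-p[2],20))
print(proj(C,[p]),(-cv2.Rodrigues(C[2])[0].T@C[3]).round(3))
E
```

```text
clock: 3.98
position: [0.5801, -0.1142, 0.1806]
ee_rot: [0.787, 0.617, 0.0, 0.001]
ft_force: [-0.4, -0.6, -1.7]
grip_width: 0.627
finger_force: 63.9
[ 0.58009289 -0.11415999  0.18057147] (np.float64(-13.831706938521378), array([[ 2.39071496e-01,  9.71001638e-01,  7.99553331e-04],
       [ 9.71001684e-01, -2.39070717e-01, -9.60321921e-04],
       [-7.41324370e-04,  1.00595323e-03, -9.99999219e-01]])) 63.9013537298888
(array([  11,    0,    0,    0,    0,    0,  143,  489,  562,  646,  812,
       1032, 1237, 8562,  649,  632,  865,  755, 1427, 4043]), array([-0.04999635, -0.04449654, -0.03899673, -0.03349693, -0.02799712,
       -0.02249731, -0.0169975 , -0.01149769, -0.00599789, -0.00049808,
        0.00500173,  0.01050154,  0.01600134,  0.02150115,  0.02700096,
        0.03250077,  0.03800058,  0.04350038,  0.04900019,  0.0545    ,
        0.05999981]))
[[318.17086566 263.62903776]] [ 0.599 -0.038  0.322]
```

View pics/w2.png

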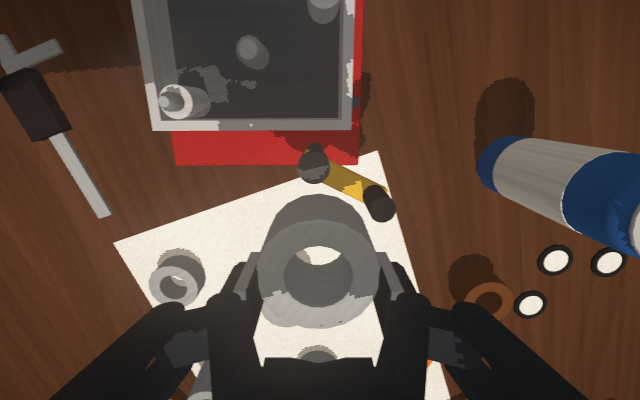

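Wrist view: the mid sleeve is held at (318,270), the shaft is at (252,50), pin_b at (178,102) and the clamp arm from (312,165) to (380,205).

```bash
cat > m2.py <<'E'
from h import *
import sys
def inhand(C,P,p,lo=.018,hi=.032):
    m=(np.hypot(P[...,0]-p[0],P[...,1]-p[1])<.045)&(P[...,2]>p[2]+lo)&(P[...,2]<p[2]+hi)
    z=np.median(P[m][:,2]); m&=np.abs(P[...,2]-z)<.003
    # keep only ring: largest component
    n,l,s,_=cv2.connectedComponentsWithStats(m.astype(np.uint8)); m=l==1+np.argmax(s[1:,4])
    t=P[m]; h=t[:,:2]
    # bore: hole of the component -> inner contour circle
    cs,hi_=cv2.findContours(m.astype(np.uint8),cv2.RETR_CCOMP,cv2.CHAIN_APPROX_NONE)
    b=max([c for c,k in zip(cs,hi_[0]) if k[3]>=0],key=cv2.contourArea); (bx,by),br=cv2.minEnclosingCircle(onz(C,b.reshape(-1,2),z)[:,:2].astype(np.float32))
    return z,cv2.minEnclosingCircle(h.astype(np.float32)),(bx,by,br)
def top(P,c,r,z,tol=.004):
    m=(np.hypot(P[...,0]-c[0],P[...,1]-c[1])<r)&(np.abs(P[...,2]-z)<tol); q=P[m][:,:2].astype(np.float32)
    return len(q),cv2.minEnclosingCircle(q) if len(q) else None,np.median(P[m][:,2]) if len(q) else None
E
python3 - <<'E'
from m2 import *
C=cam("wrist"); P=cloud(C,np.load("w2.npz")["d"]); p=get_obs()["position"]
print(inhand(C,P,p)); print("shaft",top(P,(.5578,.0145),.025,.064))
print("pinb",top(P,(.4925,-.0088),.02,.090))
m=(np.hypot(P[...,0]-.5578,P[...,1]-.0145)<.11)&(np.abs(P[...,2]-.071)<.004); print(m.sum(),np.median(P[m][:,2]),cv2.minAreaRect(P[m][:,:2].astype(np.float32)))
Pt=cloud(cam("top"),np.load("top0.npz")["d"]); print("shaft t",top(Pt,(.5578,.0145),.025,.066,.005))
Pt=cloud(cam("side"),np.load("side0.npz")["d"]); print("shaft s",top(Pt,(.5578,.0145),.025,.066,.005)); m=(np.hypot(Pt[...,0]-.5578,Pt[...,1]-.0145)<.11)&(np.abs(Pt[...,2]-.071)<.006); print(m.sum(),np.median(Pt[m][:,2]),cv2.minAreaRect(Pt[m][:,:2].astype(np.float32)))
E
```

```text
(np.float64(0.20508537193953688), ((0.5820037126541138, -0.10713472217321396), 0.03378012776374817), (0.5816789865493774, -0.10706227272748947, 0.015061860904097557))
shaft (573, ((0.5570541024208069, 0.014162834733724594), 0.010669263079762459), np.float64(0.0641700884608884))
pinb (220, ((0.4925604462623596, -0.009516283869743347), 0.006428862456232309), np.float64(0.08982702679895654))
5837 0.07085726359548694 ((0.5531010031700134, 0.0004233047366142273), (0.09105934202671051, 0.16197927296161652), 76.24234008789062)
shaft t (40, ((0.5575014352798462, 0.014045045711100101), 0.010439570993185043), np.float64(0.06546401409760771))
shaft s (15, ((0.5573978424072266, 0.011905898340046406), 0.010577160865068436), np.float64(0.06391554119741194))
349 0.0692080334299745 ((0.5531526207923889, -0.0028770416975021362), (0.1608286052942276, 0.16015656292438507), 76.20700073242188)
```

```bash
python3 -m crank '[-0.05,0.25,-0.06,0,0,0, -0.05,0.25,-0.06,0,0,0, -0.05,0.25,-0.06,0,0,0, -0.05,0.25,-0.06,0,0,0, 0,0,0,0,0,0, 0,0,0,0,0,0, 0,0,0,0,0,0, 0,0,0,0,0,0, 0,0,0,0,0,0]'
python3 - <<'E'
from m2 import *
o,C,im,P=look("w3"); p=o["position"]; print(p,yaw(o)[0])
r=inhand(C,P,p); print(r, r[2][:2]-p[:2])
for n in("top","side"):
    C=cam(n); im,d=get_image(n); save(n+"1",im); Q=cloud(C,d)
    print(n,top(Q,r[2][:2],.034,r[0],.005))
E
```

```text
clock: 4.78
position: [0.5566, 0.0043, 0.151]
ee_rot: [0.788, 0.615, -0.0, 0.0]
ft_force: [-0.0, -1.0, -1.4]
grip_width: 0.627
finger_force: 63.8
[0.55659279 0.00427149 0.15101898] -14.024573724563899
(np.float64(0.17587984131519407), ((0.5619412660598755, 0.011504788883030415), 0.037117354571819305), (0.5581159591674805, 0.01226557046175003, 0.015100817196071148)) [0.00152317 0.00799408]
top (0, None, None)
side (101, ((0.5574623346328735, 0.0075282147154212), 0.030773868784308434), np.float64(0.17404037549526574))
```

```bash
python3 -m crank '[-0.005,0.025,-0.2,0,0,0, 0,0,-0.2,0,0,0, 0,0,-0.15,0,0,0, 0,0,-0.1,0,0,0, 0,0,0,0,0,0, 0,0,0,0,0,0]'
python3 - <<'E'
from m2 import *
o,C,im,P=look("w4"); p=o["position"]; print(p,yaw(o)[0]); r=inhand(C,P,p); print(r, r[2][:2]-p[:2])
E
```

```text
clock: 5.43
position: [0.5555, 0.0091, 0.0728]
ee_rot: [0.787, 0.617, -0.0, -0.0]
ft_force: [0.1, -0.2, -1.3]
grip_width: 0.621
finger_force: 63.9
[0.55547624 0.00912254 0.07284962] -13.863145534490423
(np.float64(0.09766370806600451), ((0.5537669658660889, 0.01732468418776989), 0.03735766187310219), (0.5569457411766052, 0.01708204112946987, 0.015116263180971146)) [0.0014695 0.0079595]
```

View pics/w4.png

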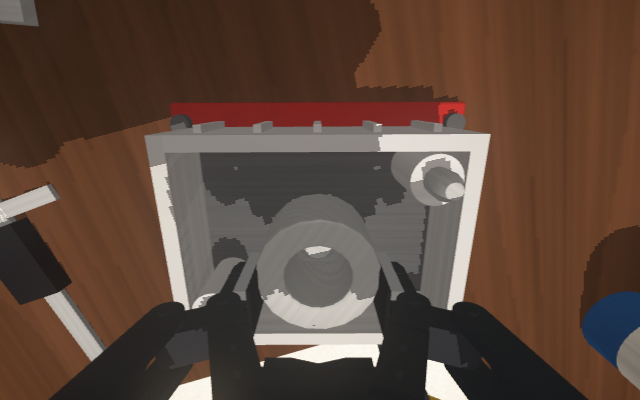

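```bash
python3 -m crank '[0,-0.01,-0.08,0,0,0, 0,0,-0.08,0,0,0, 0,0,-0.05,0,0,0, 0,0,0,0,0,0, 0,0,0,0,0,0]'
python3 - <<'E'
from m2 import *
o,C,im,P=look("w5"); p=o["position"]; r=inhand(C,P,p); print(r, r[2][:2]-p[:2])
m=(np.hypot(P[...,0]-.5578,P[...,1]-.0145)<.105)&(np.abs(P[...,2]-.071)<.0035); print(m.sum(),np.median(P[m][:,2]),cv2.minAreaRect(P[m][:,:2].astype(np.float32)))
E
```

```text
clock: 5.9
position: [0.5551, 0.008, 0.0472]
ee_rot: [0.787, 0.617, -0.0, -0.0]
ft_force: [0.2, 0.1, -1.8]
grip_width: 0.625
finger_force: 63.9
(np.float64(0.07197584226515147), ((0.5568332076072693, 0.01632184162735939), 0.033743180334568024), (0.5565914511680603, 0.016068577766418457, 0.015073804184794426)) [0.00152632 0.00805736]
27473 0.07136869597598924 ((0.556521475315094, 0.014852412045001984), (0.1210702434182167, 0.16205520927906036), 76.32926177978516)
```

```bash
python3 -m crank '[0,-0.01,-0.015,0,0,0, 0,0,0,0,0,0, 0,0,0,0,0,0]'
python3 -m crank '[0,0,0,0,0,0,0,0,0,0,0,0,0,0,0,0,0,0,0,0,0,0,0,0,0,0,0,0,0,0, 0,0,0,0,0,0, 0,0,0.15,0,0,0, 0,0,0.3,0,0,0, 0,0,0.3,0,0,0, 0,0,0.2,0,0,0, 0,0,0,0,0,0, 0,0,0,0,0,0]' 1
python3 - <<'E'
from m2 import *
o,C,im,P=look("w6"); p=o["position"]; print(p); print("sleeve",ring(P,(.5566,.0155),.04,.06)); print("shaft",top(P,(.5578,.0145),.02,.064))
m=(np.hypot(P[...,0]-.5578,P[...,1]-.0145)<.105)&(np.abs(P[...,2]-.071)<.0035); print(cv2.minAreaRect(P[m][:,:2].astype(np.float32)))
E
```

```text
clock: 6.2
position: [0.5556, 0.0067, 0.0461]
ee_rot: [0.787, 0.617, 0.0, 0.0]
ft_force: [0.3, -1.0, -1.1]
grip_width: 0.627
finger_force: 63.9
clock: 7.2
position: [0.5565, 0.0069, 0.1614]
ee_rot: [0.787, 0.617, 0.001, 0.001]
ft_force: [-0.6, 0.3, -0.2]
grip_width: 1.002
finger_force: 0.0
[0.55646018 0.00685268 0.16140917]
sleeve (2565, 0.069, 0.5567, 0.0138, 0.0279)
shaft (655, ((0.5575848817825317, 0.014486046507954597), 0.019947100430727005), np.float64(0.06460812529621093))
((0.5536487698554993, 0.003085792064666748), (0.14514337480068207, 0.16176901757717133), 76.25064849853516)
```

```bash
python3 -m crank '[-0.028,-0.173,0,0,0,-0.073, -0.028,-0.173,0,0,0,-0.073, -0.028,-0.173,0,0,0,-0.073, -0.028,-0.173,0,0,0,-0.073, -0.028,-0.173,0,0,0,-0.073, -0.028,-0.173,0,0,0,-0.073, -0.028,-0.173,0,0,0,-0.073, -0.028,-0.173,0,0,0,-0.073, -0.028,-0.173,0,0,0,-0.073, -0.028,-0.173,0,0,0,-0.073, -0.028,-0.173,0,0,0,-0.073, 0,0,0,0,0,0, 0,0,0,0,0,0, 0,0,0,0,0,0]' 1
cat > m3.py <<'E'
from m2 import *
T={"mid":(.6306,-.2524),"T1":(.5195,-.222),"S1":(.3946,-.1885),"S2":(.5186,-.363),"T2":(.3925,-.3385)}
def scan(tag):
    o,C,im,P=look(tag); print("tcp",o["position"].round(4),"yaw",yaw(o)[0].round(1))
    for k,c in T.items():
        try: print(k,ring(P,c,.05))
        except Exception: print(k,"-")
    Ct=cam("top"); im,d=get_image("top"); save("top_"+tag,im); Q=cloud(Ct,d)
    for k,c in T.items():
        try: print("top",k,ring(Q,c,.05))
        except Exception: print(k,"-")
E
python3 -c "from m3 import *; scan('w7')"
```

```text
clock: 8.42
position: [0.5179, -0.2205, 0.1586]
ee_rot: [0.999, 0.035, -0.001, -0.001]
ft_force: [0.0, 1.0, -1.5]
grip_width: 1.0
finger_force: 0.0
tcp [ 0.5179 -0.2205  0.1586] yaw -86.0
mid -
T1 (2289, 0.055, 0.5193, -0.2207, 0.0281)
S1 (1364, 0.0258, 0.3939, -0.1866, 0.0281)
S2 (1892, 0.0259, 0.5186, -0.3629, 0.0283)
T2 (492, 0.0547, 0.3889, -0.3233, 0.0224)
mid -
top T1 (10, 0.0573, 0.5068, -0.1997, 0.0081)
top S1 (94, 0.028, 0.3951, -0.1862, 0.0266)
top S2 (41, 0.0286, 0.5125, -0.3788, 0.0195)
top T2 (51, 0.0571, 0.3895, -0.3522, 0.0218)
```

```bash
python3 -m crank '[0.01,0,-0.3,0,0,-0.008, 0,0,-0.3,0,0,0, 0,0,-0.3,0,0,0, 0,0,-0.15,0,0,0, 0,0,-0.05,0,0,0, 0,0,0,0,0,0]' 1
python3 -m crank '[0,0,0,0,0,0,0,0,0,0,0,0,0,0,0,0,0,0,0,0,0,0,0,0,0,0,0,0,0,0, 0,0,0,0,0,0, 0,0,0.1,0,0,0, 0,0,0.3,0,0,0, 0,0,0.3,0,0,0, 0,0,0.3,0,0,0, 0,0,0.3,0,0,0, 0,0,0.1,0,0,0, 0,0,0,0,0,0]' 0.5
python3 -m crank '[0.052,0.325,0,0,0,0, 0.052,0.325,0,0,0,0, 0.052,0.325,0,0,0,0, 0.052,0.325,0,0,0,0, 0.052,0.325,0,0,0,0, 0.052,0.325,0,0,0,0, 0.052,0.325,0,0,0,0, 0.052,0.325,0,0,0,0, 0.052,0.325,0,0,0,0, 0.052,0.325,0,0,0,0, 0.052,0.325,0,0,0,0, 0.052,0.325,0,0,0,0, 0.052,0.325,0,0,0,0, 0.052,0.325,0,0,0,0, 0,0,0,0,0,0, 0,0,0,0,0,0, 0,0,0,0,0,0]'
python3 - <<'E'
from m2 import *
o,C,im,P=look("w8"); p=o["position"]; print(p,yaw(o)[0],o["finger_force"])
m=cv2.inRange(cv2.cvtColor(im,cv2.COLOR_RGB2HSV),(105,120,20),(125,255,255))>0
m&=(np.abs(P[...,2]-.031)<.005)&(np.hypot(P[...,0]-.574,P[...,1]-.28)<.16); print(m.sum(),np.median(P[m][:,2]),cv2.minAreaRect(P[m][:,:2].astype(np.float32)))
E
```

```text
clock: 9.02
position: [0.5188, -0.2202, 0.0263]
ee_rot: [1.0, 0.029, -0.002, -0.001]
ft_force: [-0.7, -0.1, 0.8]
grip_width: 1.001
finger_force: 0.0
clock: 10.1
position: [0.522, -0.2224, 0.2008]
ee_rot: [1.0, 0.027, 0.004, 0.002]
ft_force: [0.2, -0.0, -3.2]
grip_width: 0.64
finger_force: 64.7
clock: 11.52
position: [0.6061, 0.3234, 0.1936]
ee_rot: [1.0, 0.028, -0.002, 0.001]
ft_force: [0.4, 0.2, -3.0]
grip_width: 0.639
finger_force: 64.8
[0.60606208 0.32340506 0.19358686] -86.81374330583371 64.82457032427192
2394 0.03063207142215757 ((0.5744528770446777, 0.2824382781982422), (0.1501900553703308, 0.19948768615722656), 3.313795566558838)
```

View pics/w8.png

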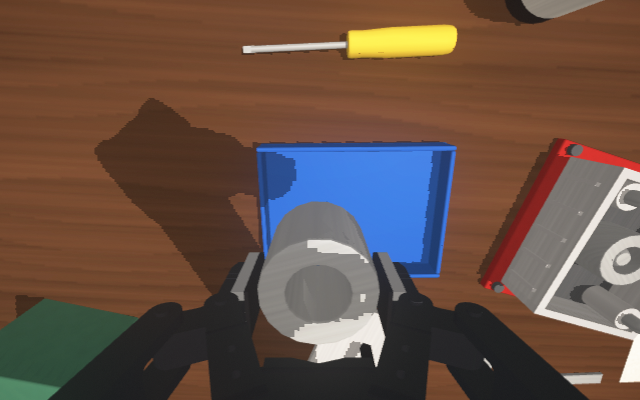

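Wrist view: the tall sleeve is held at (318,280) above the tray, whose corners are near (258,148), (455,148) and (440,275). The screwdriver at (350,45) is clear.

```bash
python3 -m crank '[0.006,0.05,-0.3,0,0,0, 0,0,-0.3,0,0,0, 0,0,-0.3,0,0,0, 0,0,-0.2,0,0,0, 0,0,-0.12,0,0,0, 0,0,-0.06,0,0,0, 0,0,-0.03,0,0,0, 0,0,0,0,0,0, 0,0,0,0,0,0]'
python3 -m crank '[0,0,0,0,0,0,0,0,0,0,0,0,0,0,0,0,0,0,0,0,0,0,0,0,0,0,0,0,0,0, 0,0,0.15,0,0,0, 0,0,0.3,0,0,0, 0,0,0.3,0,0,0, 0,0,0.3,0,0,0, 0,0,0.25,0,0,0, 0,0,0,0,0,0]' 0.78
python3 - <<'E'
from m2 import *
o,C,im,P=look("w9"); print(o["position"],"placed",ring(P,(.6068,.3294),.045,.02),ring(cloud(cam("top"),get_image("top")[1]),(.6068,.3294),.045,.035))
E
```

```text
clock: 12.32
position: [0.609, 0.3309, 0.0405]
ee_rot: [1.0, 0.027, 0.001, -0.001]
ft_force: [-0.1, 0.0, -1.9]
grip_width: 0.645
finger_force: 64.9
clock: 13.23
position: [0.6111, 0.3328, 0.2029]
ee_rot: [1.0, 0.027, 0.005, -0.003]
ft_force: [1.1, 1.3, 1.0]
grip_width: 0.779
finger_force: 0.0
[0.61106235 0.33282806 0.20291471] placed (1731, 0.0599, 0.6075, 0.331, 0.0281) (178, 0.0619, 0.6072, 0.3283, 0.0286)
```

```bash
python3 -m crank '[-0.129,-0.31,0,0,0,0, -0.129,-0.31,0,0,0,0, -0.129,-0.31,0,0,0,0, -0.129,-0.31,0,0,0,0, -0.129,-0.31,0,0,0,0, -0.129,-0.31,0,0,0,0, -0.129,-0.31,0,0,0,0, -0.129,-0.31,0,0,0,0, -0.129,-0.31,0,0,0,0, -0.129,-0.31,0,0,0,0, -0.129,-0.31,0,0,0,0, -0.129,-0.31,0,0,0,0, -0.129,-0.31,0,0,0,0, -0.129,-0.31,0,0,0,0, 0,0,-0.2,0,0,0, 0,0,-0.2,0,0,0, 0,0,0,0,0,0, 0,0,0,0,0,0]' 1
python3 -c "from m3 import *; scan('w10')"
```

```text
clock: 14.83
position: [0.3893, -0.1897, 0.1453]
ee_rot: [1.0, 0.028, -0.002, -0.001]
ft_force: [0.0, 0.5, 1.1]
grip_width: 1.003
finger_force: 0.0
tcp [ 0.3893 -0.1897  0.1453] yaw -86.8
mid -
T1 -
S1 (2075, 0.026, 0.394, -0.1871, 0.0281)
S2 (3324, 0.0261, 0.5185, -0.3628, 0.0287)
T2 (2591, 0.0549, 0.391, -0.3384, 0.0284)
mid -
T1 -
top S1 (13, 0.0285, 0.4099, -0.171, 0.0071)
top S2 (158, 0.028, 0.5187, -0.3629, 0.0274)
top T2 (98, 0.0568, 0.392, -0.3384, 0.0275)
```

```bash
python3 -m crank '[0.04,0.02,-0.3,0,0,0, 0,0,-0.3,0,0,0, 0,0,-0.3,0,0,0, 0,0,-0.2,0,0,0, 0,0,-0.08,0,0,0, 0,0,0,0,0,0, 0,0,0,0,0,0]' 1
python3 -m crank '[0,0,0,0,0,0,0,0,0,0,0,0,0,0,0,0,0,0,0,0,0,0,0,0,0,0,0,0,0,0, 0,0,0,0,0,0, 0,0,0.1,0,0,0, 0,0,0.3,0,0,0, 0,0,0.3,0,0,0, 0,0,0.3,0,0,0, 0,0,0.3,0,0,0, 0,0,0.2,0,0,0, 0,0,0,0,0,0, 0,0,0,0,0,0]' 0.5
python3 - <<'E'
from m2 import *
o,C,im,P=look("w11"); print(inhand(C,P,o["position"],.0,.03), o["position"])
E
```

```text
clock: 15.52
position: [0.3968, -0.188, 0.006]
ee_rot: [1.0, 0.028, 0.0, 0.0]
ft_force: [0.6, -0.1, -0.7]
grip_width: 1.001
finger_force: 0.0
clock: 16.68
position: [0.3967, -0.1883, 0.187]
ee_rot: [1.0, 0.027, 0.002, 0.001]
ft_force: [-0.3, 0.3, -1.9]
grip_width: 0.631
finger_force: 64.0
(np.float64(0.2054032092524332), ((0.40017443895339966, -0.18763627111911774), 0.03496319428086281), (0.3944180905818939, -0.18879583477973938, 0.015235906466841698)) [ 0.39667453 -0.18832693  0.1869897 ]
```

```bash
python3 -m crank '[0.085,0.306,0,0,0,0, 0.085,0.306,0,0,0,0, 0.085,0.306,0,0,0,0, 0.085,0.306,0,0,0,0, 0.085,0.306,0,0,0,0, 0.085,0.306,0,0,0,0, 0.085,0.306,0,0,0,0, 0.085,0.306,0,0,0,0, 0.085,0.306,0,0,0,0, 0.085,0.306,0,0,0,0, 0.085,0.306,0,0,0,0, 0.085,0.306,0,0,0,0, 0.085,0.306,0,0,0,0, 0.085,0.306,0,0,0,0, 0,0,0,0,0,0, 0,0,0,0,0,0, 0,0,-0.2,0,0,0, 0,0,-0.2,0,0,0, 0,0,0,0,0,0, 0,0,0,0,0,0]'
```

```text
clock: 18.4
position: [0.5374, 0.3236, 0.135]
ee_rot: [1.0, 0.027, -0.002, 0.002]
ft_force: [1.2, 0.0, -0.7]
grip_width: 0.628
finger_force: 64.0
```

```bash
python3 -m crank '[0.013,0.02,-0.3,0,0,0, 0,0,-0.25,0,0,0, 0,0,-0.2,0,0,0, 0,0,-0.12,0,0,0, 0,0,-0.08,0,0,0, 0,0,-0.03,0,0,0, 0,0,0,0,0,0, 0,0,0,0,0,0]'
python3 -m crank '[0,0,0,0,0,0,0,0,0,0,0,0,0,0,0,0,0,0,0,0,0,0,0,0,0,0,0,0,0,0, 0,0,0.15,0,0,0, 0,0,0.3,0,0,0, 0,0,0.3,0,0,0, 0,0,0.3,0,0,0, 0,0,0.3,0,0,0, 0,0,0.2,0,0,0, 0,0,0,0,0,0]' 0.78
python3 -m crank '[-0.07,-0.32,0,0,0,0, -0.07,-0.32,0,0,0,0, -0.07,-0.32,0,0,0,0, -0.07,-0.32,0,0,0,0, -0.07,-0.32,0,0,0,0, -0.07,-0.32,0,0,0,0, -0.07,-0.32,0,0,0,0, -0.07,-0.32,0,0,0,0, -0.07,-0.32,0,0,0,0, -0.07,-0.32,0,0,0,0, -0.07,-0.32,0,0,0,0, -0.07,-0.32,0,0,0,0, -0.07,-0.32,0,0,0,0, -0.07,-0.32,0,0,0,0, -0.07,-0.32,0,0,0,0, -0.07,-0.32,0,0,0,0, -0.07,-0.32,0,0,0,0, 0,0,-0.2,0,0,0, 0,0,-0.2,0,0,0, 0,0,0,0,0,0]' 1
python3 -c "
from m3 import *; scan('w12'); Q=cloud(cam('top'),get_image('top')[1]); print(ring(Q,(.537,.3254),.045,.02),ring(Q,(.607,.3294),.045,.035))"
```

```text
clock: 19.07
position: [0.5412, 0.3291, 0.0209]
ee_rot: [1.0, 0.027, 0.001, -0.001]
ft_force: [0.5, 0.3, -0.8]
grip_width: 0.627
finger_force: 64.0
clock: 20.07
position: [0.5429, 0.3307, 0.2122]
ee_rot: [1.0, 0.027, 0.004, -0.003]
ft_force: [0.7, 1.1, -0.1]
grip_width: 0.78
finger_force: 0.0
clock: 21.73
position: [0.3945, -0.3232, 0.1535]
ee_rot: [1.0, 0.027, -0.003, -0.002]
ft_force: [-0.7, 1.2, 0.1]
grip_width: 0.998
finger_force: 0.0
tcp [ 0.3945 -0.3232  0.1535] yaw -86.9
mid -
T1 -
S1 -
S2 (3043, 0.0261, 0.5179, -0.3627, 0.0284)
T2 (2333, 0.0549, 0.3911, -0.3374, 0.0282)
mid -
T1 -
S1 -
top S2 (149, 0.0283, 0.5187, -0.3628, 0.0275)
top T2 (28, 0.0569, 0.3922, -0.3366, 0.0274)
(184, 0.0327, 0.537, 0.3263, 0.0444) (181, 0.0615, 0.6076, 0.3279, 0.029)
```

```bash
python3 -m crank '[-0.025,-0.12,-0.2,0,0,0, 0,0,-0.3,0,0,0, 0,0,-0.3,0,0,0, 0,0,-0.2,0,0,0, 0,0,-0.06,0,0,0, 0,0,0,0,0,0, 0,0,0,0,0,0]' 1
python3 -m crank '[0,0,0,0,0,0,0,0,0,0,0,0,0,0,0,0,0,0,0,0,0,0,0,0,0,0,0,0,0,0, 0,0,0,0,0,0, 0,0,0.1,0,0,0, 0,0,0.3,0,0,0, 0,0,0.3,0,0,0, 0,0,0.3,0,0,0, 0,0,0.3,0,0,0, 0,0,0.1,0,0,0, 0,0,0,0,0,0, 0,0,0,0,0,0]' 0.5
python3 -m crank '[0.131,0.315,0,0,0,0, 0.131,0.315,0,0,0,0, 0.131,0.315,0,0,0,0, 0.131,0.315,0,0,0,0, 0.131,0.315,0,0,0,0, 0.131,0.315,0,0,0,0, 0.131,0.315,0,0,0,0, 0.131,0.315,0,0,0,0, 0.131,0.315,0,0,0,0, 0.131,0.315,0,0,0,0, 0.131,0.315,0,0,0,0, 0.131,0.315,0,0,0,0, 0.131,0.315,0,0,0,0, 0.131,0.315,0,0,0,0, 0,0,0,0,0,0, 0,0,0,0,0,0,0,0,0,0,0,0]'
python3 - <<'E'
from m2 import *
o,C,im,P=look("w13"); p=o["position"];r=inhand(C,P,p,.015,.04); print(p,r,r[2][:2]-p[:2])
print("C",ring(P,(.537,.3254),.045,.02),"A",ring(P,(.607,.329),.045,.045))
E
```

```text
clock: 22.47
position: [0.3957, -0.3391, 0.0318]
ee_rot: [1.0, 0.028, 0.001, 0.001]
ft_force: [-0.4, -0.1, 0.1]
grip_width: 0.998
finger_force: 0.0
clock: 23.63
position: [0.3943, -0.3386, 0.1988]
ee_rot: [1.0, 0.028, 0.001, 0.0]
ft_force: [0.3, 1.1, -2.7]
grip_width: 0.624
finger_force: 64.8
clock: 25.05
position: [0.6131, 0.1896, 0.1956]
ee_rot: [1.0, 0.028, -0.002, 0.001]
ft_force: [-0.1, 0.2, -2.2]
grip_width: 0.625
finger_force: 64.8
[0.61312778 0.18961792 0.1956222 ] (np.float64(0.21833456558565179), ((0.617583692073822, 0.186140239238739), 0.037551023066043854), (0.6101216673851013, 0.18928919732570648, 0.015109524130821228)) [-0.00300612 -0.00032872]
C (1527, 0.0309, 0.5289, 0.3244, 0.0383) A (1930, 0.06, 0.6074, 0.3309, 0.0282)
```

```bash
python3 -m crank '[0.01,0.21,0,0,0,0, 0,0.205,0,0,0,0, 0,0,-0.2,0,0,0, 0,0,-0.3,0,0,0, 0,0,-0.3,0,0,0, 0,0,-0.15,0,0,0, 0,0,0,0,0,0,0,0,0,0,0,0,0,0,0,0,0,0]'
```

```text
clock: 25.85
position: [0.6169, 0.2397, 0.0859]
ee_rot: [1.0, 0.027, 0.001, -0.0]
ft_force: [-0.1, 0.7, -1.9]
grip_width: 0.623
finger_force: 64.8
```

```bash
python3 -m crank '[-0.015,0,-0.15,0,0,0, 0,0,-0.12,0,0,0, 0,0,-0.08,0,0,0, 0,0,-0.03,0,0,0, 0,0,0,0,0,0, 0,0,0,0,0,0]'
python3 -m crank '[0,0,0,0,0,0,0,0,0,0,0,0,0,0,0,0,0,0,0,0,0,0,0,0,0,0,0,0,0,0, 0,0,0.15,0,0,0, 0,0,0.3,0,0,0, 0,0,0.3,0,0,0, 0,0,0.3,0,0,0, 0,0,0.3,0,0,0, 0,0,0,0,0,0]' 0.78
python3 -m crank '[-0.05,-0.314,0,0,0,0, -0.05,-0.314,0,0,0,0, -0.05,-0.314,0,0,0,0, -0.05,-0.314,0,0,0,0, -0.05,-0.314,0,0,0,0, -0.05,-0.314,0,0,0,0, -0.05,-0.314,0,0,0,0, -0.05,-0.314,0,0,0,0, -0.05,-0.314,0,0,0,0, -0.05,-0.314,0,0,0,0, -0.05,-0.314,0,0,0,0, -0.05,-0.314,0,0,0,0, -0.05,-0.314,0,0,0,0, -0.05,-0.314,0,0,0,0, -0.05,-0.314,0,0,0,0, -0.05,-0.314,0,0,0,0, 0,0,-0.2,0,0,0, 0,0,-0.2,0,0,0, 0,0,0,0,0,0]' 1
python3 -c "
from m3 import *; scan('w14'); Q=cloud(cam('top'),get_image('top')[1]); print(ring(Q,(.612,.239),.045,.035),ring(Q,(.607,.3294),.045,.035))"
```

```text
clock: 26.35
position: [0.6143, 0.2405, 0.0391]
ee_rot: [1.0, 0.028, 0.0, -0.0]
ft_force: [0.2, 0.3, -2.3]
grip_width: 0.623
finger_force: 65.0
clock: 27.27
position: [0.6179, 0.2424, 0.2095]
ee_rot: [1.0, 0.027, 0.006, -0.003]
ft_force: [0.6, 1.0, 1.2]
grip_width: 0.782
finger_force: 0.0
clock: 28.85
position: [0.5149, -0.3617, 0.1481]
ee_rot: [1.0, 0.027, -0.003, -0.002]
ft_force: [-1.1, 1.8, -0.3]
grip_width: 0.998
finger_force: 0.0
tcp [ 0.5149 -0.3617  0.1481] yaw -86.9
mid -
T1 -
S1 -
S2 (2029, 0.026, 0.5185, -0.3625, 0.028)
T2 -
mid -
T1 -
S1 -
top S2 (63, 0.0289, 0.5123, -0.3632, 0.0254)
T2 -
(161, 0.0619, 0.6103, 0.2374, 0.0277) (177, 0.0618, 0.6074, 0.3281, 0.0287)
```

```bash
python3 -m crank '[0.015,0,-0.3,0,0,0, 0,0,-0.3,0,0,0, 0,0,-0.3,0,0,0, 0,0,-0.2,0,0,0, 0,0,-0.1,0,0,0, 0,0,0,0,0,0, 0,0,0,0,0,0]' 1
python3 -m crank '[0,0,0,0,0,0,0,0,0,0,0,0,0,0,0,0,0,0,0,0,0,0,0,0,0,0,0,0,0,0, 0,0,0,0,0,0, 0,0,0.1,0,0,0, 0,0,0.3,0,0,0, 0,0,0.3,0,0,0, 0,0,0.3,0,0,0, 0,0,0.3,0,0,0, 0,0,0.2,0,0,0, 0,0,0,0,0,0, 0,0,0,0,0,0]' 0.5
python3 -m crank '[0.012,0.311,0,0,0,0, 0.012,0.311,0,0,0,0, 0.012,0.311,0,0,0,0, 0.012,0.311,0,0,0,0, 0.012,0.311,0,0,0,0, 0.012,0.311,0,0,0,0, 0.012,0.311,0,0,0,0, 0.012,0.311,0,0,0,0, 0.012,0.311,0,0,0,0, 0.012,0.311,0,0,0,0, 0.012,0.311,0,0,0,0, 0.012,0.311,0,0,0,0, 0.012,0.311,0,0,0,0, 0.012,0.311,0,0,0,0, 0.012,0.311,0,0,0,0, 0.012,0.311,0,0,0,0, 0,0,0,0,0,0, 0,0,-0.2,0,0,0,0,0,-0.2,0,0,0, 0,0,0,0,0,0]'
python3 - <<'E'
from m2 import *
o,C,im,P=look("w15"); p=o["position"];r=inhand(C,P,p,.005,.03); print(p,r,r[2][:2]-p[:2])
E
```

```text
clock: 29.58
position: [0.5209, -0.3628, 0.0101]
ee_rot: [1.0, 0.028, 0.001, 0.0]
ft_force: [0.3, -0.3, 0.6]
grip_width: 0.997
finger_force: 0.0
clock: 30.75
position: [0.5205, -0.3631, 0.1916]
ee_rot: [1.0, 0.027, 0.002, 0.001]
ft_force: [0.3, 0.2, -1.6]
grip_width: 0.624
finger_force: 64.2
clock: 32.42
position: [0.5389, 0.2325, 0.1353]
ee_rot: [1.0, 0.028, -0.005, 0.002]
ft_force: [-1.0, -0.8, -1.2]
grip_width: 0.613
finger_force: 64.2
[0.53888528 0.2324663  0.13526701] (np.float64(0.15007061949938721), ((0.5425413250923157, 0.23245710134506226), 0.03390862047672272), (0.5372801423072815, 0.23207172751426697, 0.015222855843603611)) [-0.00160514 -0.00039457]
```

View pics/w15.png

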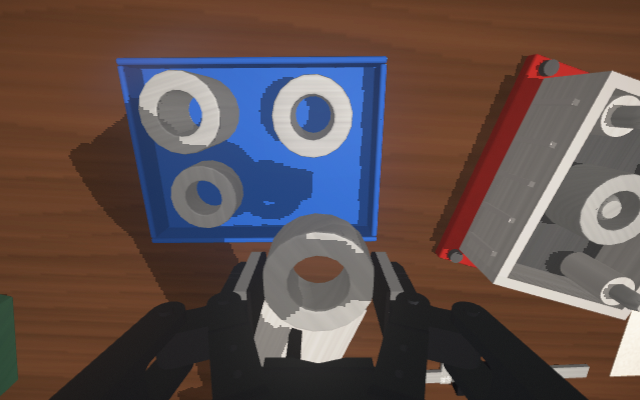

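Wrist view: three spares are standing in the tray at (180,112), (312,115) and (207,195), and the last short is held at (318,275) above the free corner. The mid sleeve sits on the shaft at (612,208).

```bash
python3 -m crank '[0.02,0.02,-0.3,0,0,0, 0,0,-0.25,0,0,0, 0,0,-0.2,0,0,0, 0,0,-0.12,0,0,0, 0,0,-0.07,0,0,0, 0,0,-0.02,0,0,0, 0,0,0,0,0,0, 0,0,0,0,0,0]'
python3 -m crank '[0,0,0,0,0,0,0,0,0,0,0,0,0,0,0,0,0,0,0,0,0,0,0,0,0,0,0,0,0,0, 0,0,0.15,0,0,0, 0,0,0.3,0,0,0, 0,0,0.3,0,0,0, 0,0,0.3,0,0,0, 0,0,0.3,0,0,0, 0,0,0,0,0,0]' 0.78
python3 -m crank '[-0.25,0,0,0,0,-0.06, -0.3,0,0,0,0,-0.06, -0.3,0,0,0,0,-0.06, -0.3,0,0,0,0,-0.045, -0.25,0.05,0,0,0,0, 0,0.05,0,0,0,0, 0,0,0,0,0,0, 0,0,0,0,0,0]' 1
python3 - <<'E'
from m2 import *
o,C,im,P=look("w16"); print(o["position"],yaw(o)[0])
Ct=cam("top"); it,d=get_image("top"); save("top16",it); Q=cloud(Ct,d); print("S2",ring(Q,(.542,.2356),.045,.02))
for n,A in(("w",P),("t",Q)):
    g=(np.hypot(A[...,0]-.36,A[...,1]-.25)<.13)
    m=g&(A[...,2]>.045)&(A[...,2]<.062); q=A[m]; print(n,"handle",len(q),np.percentile(q[:,2],80),cv2.minAreaRect(q[:,:2].astype(np.float32)))
    m=g&(A[...,2]>.005)&(A[...,2]<.014); k=cv2.morphologyEx(m.astype(np.uint8),cv2.MORPH_OPEN,np.ones((3,3))); l=cv2.connectedComponentsWithStats(k); m=l[1]==1+np.argmax(l[2][1:,4]); q=A[m]; print("plate",len(q),np.median(q[:,2]),cv2.minAreaRect(q[:,:2].astype(np.float32)))
E
```

```text
clock: 33.13
position: [0.5461, 0.2374, 0.0269]
ee_rot: [1.0, 0.027, 0.001, -0.0]
ft_force: [1.4, 0.4, -0.4]
grip_width: 0.621
finger_force: 64.2
clock: 34.05
position: [0.5489, 0.2392, 0.1954]
ee_rot: [1.0, 0.027, 0.006, -0.003]
ft_force: [1.3, 1.4, 1.2]
grip_width: 0.782
finger_force: 0.0
clock: 34.72
position: [0.3779, 0.2494, 0.1878]
ee_rot: [0.989, -0.148, 0.001, -0.0]
ft_force: [0.9, -1.5, -0.1]
grip_width: 1.001
finger_force: 0.0
[0.37790171 0.2493769  0.18783067] -107.044235058855
S2 (107, 0.0341, 0.541, 0.2352, 0.0438)
w handle 899 0.05348123160321002 ((0.3591940402984619, 0.255847692489624), (0.013584448024630547, 0.06366448849439621), 72.53418731689453)
plate 13793 0.009106100050187416 ((0.3585892915725708, 0.2564743757247925), (0.12028583139181137, 0.16054177284240723), 71.6639404296875)
t handle 44 0.0560410478251165 ((0.38011276721954346, 0.24599048495292664), (0.012830625288188457, 0.02024868316948414), 72.5473403930664)
plate 1612 0.009966555236195052 ((0.3598202168941498, 0.2529712915420532), (0.12139436602592468, 0.15931686758995056), 71.19869995117188)
```

View pics/w16.png

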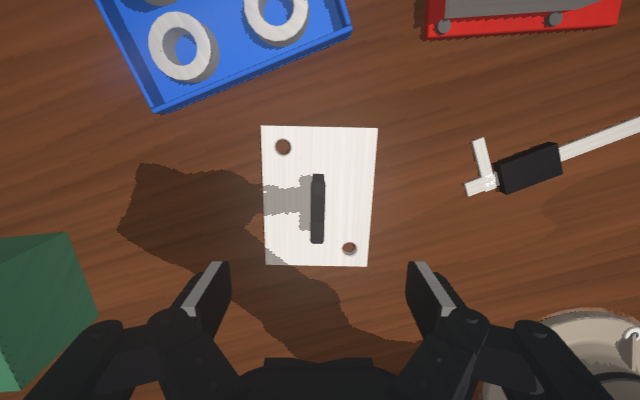

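Wrist view: the cover's handle bar is vertical at (317,208), its holes are at (283,147) and (349,248), and the plate corners are at (262,126) and (377,128). The cover hasn't been moved.

```bash
python3 -m crank '[-0.15,0.045,-0.2,0,0,0, 0,0,-0.3,0,0,0, 0,0,-0.3,0,0,0, 0,0,-0.3,0,0,0, 0,0,-0.1,0,0,0, 0,0,0,0,0,0, 0,0,0,0,0,0,0,0,0,0,0,0]' 1
```

```text
clock: 35.48
position: [0.3604, 0.2548, 0.0443]
ee_rot: [0.989, -0.149, 0.001, -0.001]
ft_force: [0.1, 0.0, 1.0]
grip_width: 1.003
finger_force: 0.0
```

```bash
python3 -m crank '[-0.005,0,-0.07,0,0,-0.003, 0,0,-0.065,0,0,0, 0,0,0,0,0,0,0,0,0,0,0,0]'
python3 -m crank '[0,0,0,0,0,0,0,0,0,0,0,0,0,0,0,0,0,0,0,0,0,0,0,0,0,0,0,0,0,0, 0,0,0,0,0,0,0,0,0,0,0,0,0,0,0,0,0,0,0,0,0,0,0,0]' 0
python3 -m crank '[0,0,0.05,0,0,0, 0,0,0.1,0,0,0, 0,0,0.25,0,0,0, 0,0,0.3,0,0,0, 0,0,0.3,0,0,0, 0,0,0.3,0,0,0, 0,0,0,0,0,0, 0,0,0,0,0,0]'
python3 - <<'E'
from m2 import *
o,C,im,P=look("w17"); p=o["position"]; print(p,yaw(o)); 
g=(np.hypot(P[...,0]-p[0],P[...,1]-p[1])<.13)&(P[...,2]>p[2]-.035)&(P[...,2]<p[2]-.004); q=P[g]; print(np.histogram(q[:,2]-p[2],12))
E
```

```text
clock: 35.82
position: [0.3584, 0.2542, 0.0272]
ee_rot: [0.989, -0.151, -0.0, 0.0]
ft_force: [-0.4, -0.3, 0.2]
grip_width: 1.0
finger_force: 0.0
clock: 36.57
position: [0.3589, 0.2549, 0.0277]
ee_rot: [0.989, -0.151, 0.0, -0.001]
ft_force: [-0.6, 1.1, 6.1]
grip_width: 0.152
finger_force: 59.1
clock: 37.23
position: [0.3589, 0.2543, 0.1843]
ee_rot: [0.989, -0.151, 0.001, -0.001]
ft_force: [-1.0, -0.0, -6.0]
grip_width: 0.152
finger_force: 59.6
[0.35890875 0.25427303 0.18427449] (np.float64(-107.37169365929995), array([[ 0.95438518, -0.29856888,  0.00235771],
       [-0.29857193, -0.95438655,  0.00105976],
       [ 0.00193375, -0.00171537, -0.99999666]]))
(array([   34,    39,    42,   118, 22011, 13859,    44,    23,    27,
          29,    29,    26]), array([-0.02844385, -0.02641808, -0.02439231, -0.02236655, -0.02034078,
       -0.01831501, -0.01628924, -0.01426348, -0.01223771, -0.01021194,
       -0.00818618, -0.00616041, -0.00413464]))
```

View pics/w17.png

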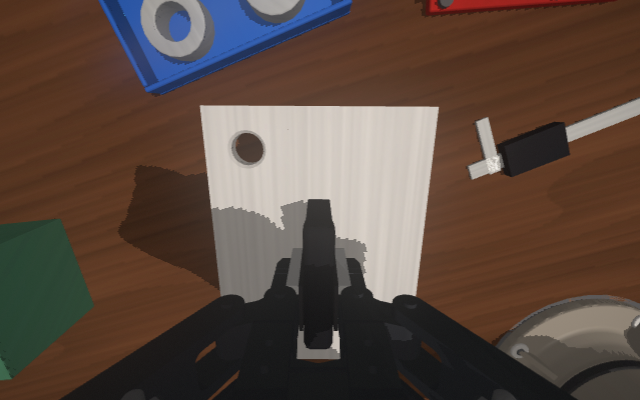

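Wrist view: the cover is held level, hole_a is visible at (248,148), and the plate's front corners are at (201,105) and (438,107).

```bash
python3 -m crank '[0.096,-0.252,0,0,0,0.006, 0.096,-0.252,0,0,0,0.006, 0.096,-0.252,0,0,0,0.006, 0.096,-0.252,0,0,0,0.006, 0.096,-0.252,0,0,0,0.006, 0.096,-0.252,0,0,0,0.006, 0.096,-0.252,0,0,0,0.006, 0,0,0,0,0,0, 0,0,0,0,0,0, 0,0,0,0,0,0]'
cat > m4.py <<'E'
from m2 import *
def fitline(q):
    l=cv2.fitLine(q.astype(np.float32),cv2.DIST_HUBER,0,.001,.001).ravel(); return np.degrees(np.arctan2(l[1],l[0])),l
def go(tag):
    o,C,im,P=look(tag); p=o["position"]; y,M=yaw(o); print("tcp",p.round(4),"yaw",y.round(2),"tilt",M[:,2].round(4))
    zp=p[2]-.0184
    m=((np.abs(P[...,2]-zp)<.003)&(np.hypot(P[...,0]-p[0],P[...,1]-p[1])<.13)).astype(np.uint8)
    l=cv2.connectedComponentsWithStats(m); m=(l[1]==1+np.argmax(l[2][1:,4])); z=np.median(P[m][:,2]); print("plate z rel",(z-p[2]).round(4))
    fx=np.array([M[0,0],M[1,0]]); fy=-np.array([M[0,1],M[1,1]])   # cover +x,+y approx
    q=P[m][:,:2]-p[:2]; a=q@fx; b=q@fy
    # front edge: max a per b bin
    pts=[]
    for s in np.arange(-.05,.051,.004):
        k=np.abs(b-s)<.002
        if k.any(): pts.append(q[k][np.argmax(a[k])])
    an,ln=fitline(np.array(pts)); print("front edge angle",(an%180).round(2),"front at",np.median(np.array(pts)@fx).round(4))
    cs,h=cv2.findContours(m.astype(np.uint8),cv2.RETR_CCOMP,cv2.CHAIN_APPROX_NONE)
    H=[c for c,k in zip(cs,h[0]) if k[3]>=0 and cv2.contourArea(c)>150]
    for c in H:
        w=onz(C,c.reshape(-1,2),z)[:,:2]; (x,yy),r=cv2.minEnclosingCircle(w.astype(np.float32)); 
        d=np.array([x,yy])-p[:2]; print("hole",(round(x,4),round(yy,4)),"r",round(r,4),"in tool fx,fy",(d@fx).round(4),(d@fy).round(4))
    print("pinA",top(P,(.623,.0378),.014,.0895,.0035)); print("shaft",top(P,(.5575,.0143),.013,.064,.004)); 
    try: print("sleeve",ring(P,(.5575,.0143),.035,.06,.0695))
    except Exception as e: print(e)
    return o,C,im,P
E
python3 - <<'E'
from m4 import *
o,C,im,P=go("w18")
E
```

```text
clock: 38.12
position: [0.4373, 0.0427, 0.1812]
ee_rot: [0.993, -0.118, -0.002, 0.001]
ft_force: [0.4, 0.3, -6.6]
grip_width: 0.155
finger_force: 59.8
tcp [0.4373 0.0427 0.1812] yaw -103.59 tilt [-4.8e-03 -7.0e-04 -1.0e+00]
plate z rel -0.0187
front edge angle 76.39 front at 0.079
hole (0.5021, 0.0646) r 0.0091 in tool fx,fy 0.0578 0.0365
pinA (0, None, None)
shaft (602, ((0.5569310784339905, 0.01560122612863779), 0.010608753189444542), np.float64(0.06438761407885674))
sleeve (3576, 0.0691, 0.5568, 0.0135, 0.0283)
```

View pics/w18.png

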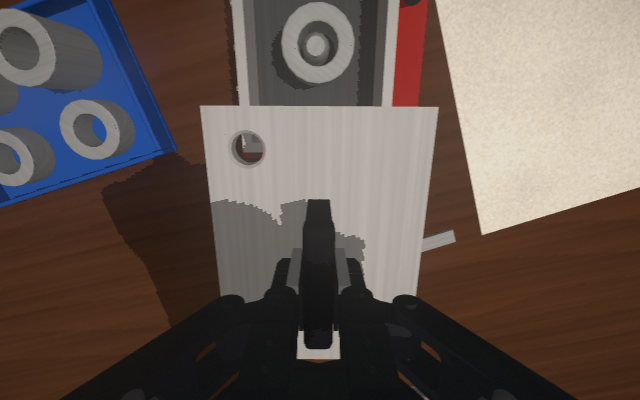

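Wrist view: the shaft in the seated sleeve is at (316,45), hole_a is at (248,148), and the cover's front edge is along row 106, square with the case walls at columns 245 and 390.

```bash
python3 -m crank '[0.15,-0.035,0,0,0,0, 0.25,-0.055,0,0,0,0, 0.25,-0.055,0,0,0,0, 0.2,-0.045,0,0,0,0, 0.15,-0.035,0,0,0,0, 0,0,-0.15,0,0,0, 0,0,-0.15,0,0,0, 0,0,-0.1,0,0,0, 0,0,0,0,0,0, 0,0,0,0,0,0, 0,0,0,0,0,0, 0,0,0,0,0,0]'
python3 - <<'E'
from m4 import *
o,C,im,P=go("w19")
p=o["position"]; g=(np.abs(P[...,2]-.0895)<.006)&(np.hypot(P[...,0]-.623,P[...,1]-.0378)<.02); q=P[g]; print(g.sum(), q.mean(0) if len(q) else "")
u=proj(C,[[.623,.0378,.092]])[0]; print(u)
x,y=int(u[0]),int(u[1]); c=im[max(0,y-60):y+60,max(0,x-80):x+80]; save("w19c",cv2.resize(c,None,fx=4,fy=4,interpolation=2))
E
```

```text
clock: 39.17
position: [0.5599, 0.0161, 0.1364]
ee_rot: [0.993, -0.118, 0.001, -0.0]
ft_force: [0.3, 0.5, -5.8]
grip_width: 0.153
finger_force: 59.7
tcp [0.5599 0.0161 0.1364] yaw -103.55 tilt [ 2.e-03  3.e-04 -1.e+00]
plate z rel -0.0186
front edge angle 76.43 front at 0.0791
hole (0.6247, 0.0385) r 0.0089 in tool fx,fy 0.0578 0.037
pinA (193, ((0.6199080944061279, 0.04054781422019005), 0.004179312847554684), np.float64(0.09091670927705073))
shaft (0, None, None)
sleeve (0, nan, 0.0, 0.0, 0.0)
215 [0.62259258 0.03996998 0.08980039]
[258.13121518 145.76446271]
  return _methods._mean(a, axis=axis, dtype=dtype,
  ret = ret.dtype.type(ret / rcount)
```

View pics/w19c.png

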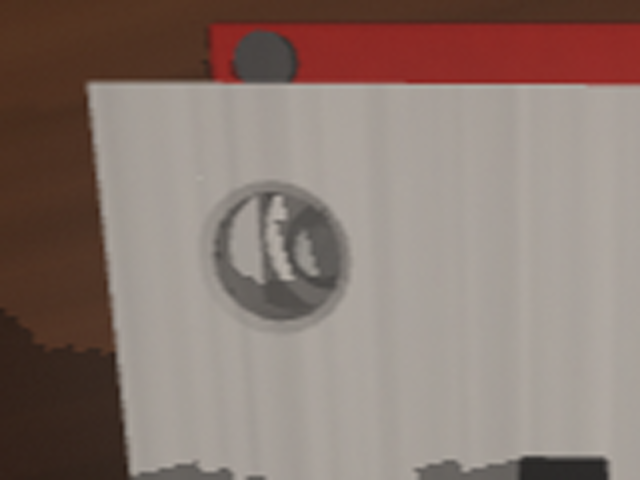

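```bash
python3 - <<'E'
from m4 import *
C=cam("wrist"); f=np.load("w19.npz"); P=cloud(C,f["d"]); 
g=(np.abs(P[...,2]-.09)<.004)&(np.hypot(P[...,0]-.622,P[...,1]-.038)<.03)
n,l,s,c=cv2.connectedComponentsWithStats(g.astype(np.uint8))
for i in range(1,n):
    if s[i,4]>15: q=P[l==i]; print(s[i],c[i].round(1),np.median(q,0).round(4),[np.round(v,4) for v in cv2.minEnclosingCircle(q[:,:2].astype(np.float32))])
print(P[130:166:3,232:268:3,2].round(3))
E
```

```text
[249 137  14  20 194] [256. 147.] [0.6225 0.0394 0.091 ] [array([0.6199, 0.0404]), np.float64(0.0042)]
[[0.119 0.118 0.118 0.119 0.119 0.119 0.118 0.117 0.118 0.119 0.119 0.119]
 [0.119 0.118 0.117 0.117 0.064 0.072 0.117 0.118 0.118 0.117 0.117 0.119]
 [0.117 0.117 0.071 0.071 0.064 0.071 0.072 0.073 0.115 0.118 0.119 0.119]
 [0.117 0.111 0.071 0.071 0.071 0.07  0.07  0.086 0.089 0.116 0.118 0.117]
 [0.115 0.072 0.071 0.072 0.071 0.072 0.086 0.09  0.092 0.091 0.118 0.117]
 [0.114 0.072 0.072 0.07  0.072 0.071 0.089 0.091 0.092 0.093 0.117 0.117]
 [0.113 0.071 0.07  0.071 0.067 0.071 0.088 0.091 0.092 0.092 0.091 0.117]
 [0.116 0.108 0.072 0.071 0.069 0.071 0.084 0.092 0.091 0.091 0.091 0.119]
 [0.116 0.111 0.071 0.072 0.067 0.059 0.07  0.084 0.091 0.092 0.116 0.117]
 [0.117 0.114 0.11  0.072 0.068 0.06  0.071 0.072 0.072 0.072 0.117 0.118]
 [0.117 0.117 0.114 0.11  0.069 0.061 0.05  0.041 0.071 0.117 0.118 0.119]
 [0.117 0.118 0.116 0.115 0.112 0.112 0.111 0.113 0.117 0.118 0.119 0.117]]
```

```bash
python3 -m crank '[-0.017,0,-0.03,0,0,0, 0,0,-0.03,0,0,0, 0,0,0,0,0,0,0,0,0,0,0,0,0,0,0,0,0,0,0,0,0,0,0,0]'
python3 - <<'E'
from m4 import *
o,C,im,P=go("w20")
for z in(.0915,):
    g=(np.abs(P[...,2]-z)<.0025)&(np.hypot(P[...,0]-.622,P[...,1]-.038)<.012); q=P[g]; uv=np.argwhere(g)[:,::-1]; print(g.sum(),np.median(q,0).round(4),uv.min(0),uv.max(0))
print(proj(C,[[.623,.0378,.092]]))
E
```

```text
clock: 39.72
position: [0.5573, 0.0157, 0.1282]
ee_rot: [0.993, -0.118, 0.0, -0.0]
ft_force: [0.2, -0.4, -5.9]
grip_width: 0.153
finger_force: 59.7
tcp [0.5573 0.0157 0.1282] yaw -103.58 tilt [ 3.e-04  0.e+00 -1.e+00]
plate z rel -0.0186
front edge angle 76.4 front at 0.0791
hole (0.622, 0.038) r 0.0089 in tool fx,fy 0.0577 0.0369
pinA (274, ((0.6211059093475342, 0.039705753326416016), 0.005878546740859747), np.float64(0.09060263441283574))
shaft (0, None, None)
sleeve (0, nan, 0.0, 0.0, 0.0)
214 [0.6222 0.0383 0.0909] [245 136] [262 152]
[[253.29795867 143.16052959]]
  return _methods._mean(a, axis=axis, dtype=dtype,
  ret = ret.dtype.type(ret / rcount)
```

```bash
python3 -m crank '[0.002,0.002,-0.03,0,0,0, 0,0,-0.03,0,0,0, 0,0,-0.03,0,0,0, 0,0,-0.03,0,0,0, 0,0,0,0,0,0,0,0,0,0,0,0]'
python3 -m crank '[0,0,-0.02,0,0,0, 0,0,-0.02,0,0,0, 0,0,-0.015,0,0,0, 0,0,0,0,0,0, 0,0,0,0,0,0]'
```

```text
clock: 40.27
position: [0.5571, 0.0159, 0.1133]
ee_rot: [0.993, -0.118, -0.0, 0.0]
ft_force: [-0.3, 0.1, -6.0]
grip_width: 0.148
finger_force: 59.7
clock: 40.68
position: [0.5573, 0.0159, 0.107]
ee_rot: [0.993, -0.118, -0.0, 0.0]
ft_force: [0.1, 0.3, -7.0]
grip_width: 0.154
finger_force: 59.8
```

```bash
python3 -m crank '[0,0,-0.01,0,0,0, 0,0,-0.01,0,0,0, 0,0,-0.01,0,0,0, 0,0,-0.01,0,0,0, 0,0,0,0,0,0, 0,0,0,0,0,0]'
python3 -m crank '[0,0,-0.007,0,0,0, 0,0,-0.007,0,0,0, 0,0,0,0,0,0, 0,0,0,0,0,0]'
```

```text
clock: 41.18
position: [0.5573, 0.0159, 0.1022]
ee_rot: [0.993, -0.118, -0.0, 0.0]
ft_force: [-0.1, -0.2, -6.0]
grip_width: 0.151
finger_force: 59.8
clock: 41.52
position: [0.5573, 0.016, 0.1006]
ee_rot: [0.993, -0.118, -0.0, 0.0]
ft_force: [-0.4, 0.2, -6.7]
grip_width: 0.15
finger_force: 59.8
```

```bash
python3 -m crank '[0,0,-0.006,0,0,0, 0,0,-0.006,0,0,0, 0,0,0,0,0,0, 0,0,0,0,0,0]'
```

```text
clock: 41.85
position: [0.5575, 0.0159, 0.0997]
ee_rot: [0.993, -0.118, 0.0, -0.0]
ft_force: [-2.2, 0.3, 2.3]
grip_width: 0.149
finger_force: 60.9
```

```bash
python3 -m crank '[0,0,0,0,0,0,0,0,0,0,0,0,0,0,0,0,0,0,0,0,0,0,0,0,0,0,0,0,0,0, 0,0,0.1,0,0,0, 0,0,0.2,0,0,0, 0,0,0.3,0,0,0, 0,0,0.2,0,0,0, 0,0,0,0,0,0,0,0,0,0,0,0]' 0.5
python3 - <<'E'
from m4 import *
o,C,im,P=look("w21"); print(o["position"]); Q=cloud(cam("top"),get_image("top")[1]); S=cloud(cam("side"),get_image("side")[1])
for n,A in(("w",P),("t",Q),("s",S)):
    m=(np.abs(A[...,2]-.081)<.006)&(np.hypot(A[...,0]-.5575,A[...,1]-.0145)<.105); q=A[m]; print(n,m.sum(),np.median(q[:,2]),cv2.minAreaRect(q[:,:2].astype(np.float32)), np.linalg.lstsq(np.c_[q[:,:2]-q[:,:2].mean(0),np.ones(len(q))],q[:,2],rcond=None)[0].round(4))
h=cv2.cvtColor(im,cv2.COLOR_RGB2HSV); m=cv2.inRange(h,(18,120,60),(32,255,255))>0; m&=np.hypot(P[...,0]-.6,P[...,1]+.1)<.08
q=P[m]; print("yellow w",m.sum(), q.min(0) if len(q) else "", q.max(0) if len(q) else "", np.median(q,0) if len(q) else "")
E
```

```text
clock: 42.77
position: [0.5586, 0.0161, 0.1977]
ee_rot: [0.993, -0.118, 0.002, -0.001]
ft_force: [-0.4, 0.2, -0.1]
grip_width: 0.499
finger_force: 0.0
[0.55864732 0.01607668 0.19767436]
w 20313 0.0811556781060781 ((0.5543677806854248, 0.006414137780666351), (0.1402612030506134, 0.1604895293712616), 75.95828247070312) [0.0016 0.0001 0.0812]
t 662 0.08227614959081386 ((0.5511896014213562, -0.03338813781738281), (0.1658981293439865, 0.05701600760221481), 0.5737337470054626) [ 0.0035 -0.0011  0.0822]
s 901 0.07981892850545846 ((0.553632378578186, -0.00020378828048706055), (0.15167434513568878, 0.16102400422096252), 75.72789764404297) [0.0015 0.     0.08  ]
yellow w 1230 [ 0.5806214  -0.11500326  0.08653087] [ 0.63658645 -0.06614874  0.10529219] [ 0.60867634 -0.09678462  0.09487639]
```

View pics/w21.png

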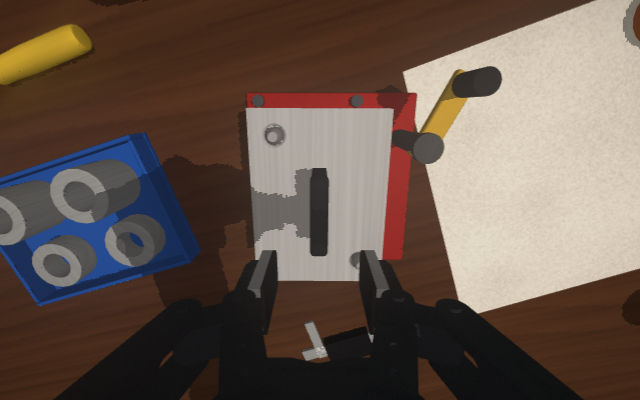

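Wrist view: the cover is flush, with dowel a showing in its hole at (275,134). Four spares are in the tray. The clamp pivot is at (428,148) and its knob at (488,82), still parked.

```bash
python3 - <<'E'
from m4 import *
C=cam("wrist"); P=cloud(C,np.load("w21.npz")["d"])
for zlo,zhi in((.124,.134),(.092,.12)):
    g=(P[...,2]>zlo)&(P[...,2]<zhi)&(np.hypot(P[...,0]-.605,P[...,1]+.1)<.06)
    n,l,s,c=cv2.connectedComponentsWithStats(g.astype(np.uint8))
    for i in range(1,n):
        if s[i,4]>60: q=P[l==i]; z=np.median(q[:,2]); q=q[abs(q[:,2]-z)<.002]; e=cv2.minEnclosingCircle(q[:,:2].astype(np.float32)); print(s[i,4],c[i].round(0),z.round(4),np.round(e[0],4),round(e[1],4))
Q=cloud(cam("top"),np.load("top0.npz")["d"]); g=(Q[...,2]>.124)&(Q[...,2]<.135)&(np.hypot(Q[...,0]-.605,Q[...,1]+.1)<.06); print(g.sum(),np.median(Q[g],0))
S=cloud(cam("side"),np.load("side0.npz")["d"]); g=(S[...,2]>.124)&(S[...,2]<.135)&(np.hypot(S[...,0]-.605,S[...,1]+.1)<.06); print(g.sum(),np.median(S[g],0))
o=get_obs(); print(o["joint_pos"].round(2))
R=.052; pv=np.array([.5574,.0146])+.05*np.array([.972,-.235])-.085*np.array([.235,.972]); print("pivot",pv)
for a in(-43.6,-13.6,16.4,46.4,76.4,79): print(a,(pv+R*np.array([np.cos(np.radians(a)),np.sin(np.radians(a))])).round(4))
E
```

```text
679 [487.  81.] 0.1257 [ 0.6226 -0.1128] 0.0094
492 [463.  86.] 0.1057 [ 0.623  -0.1094] 0.0083
986 [430. 144.] 0.0976 [ 0.5828 -0.0797] 0.0123
39 [ 0.62541049 -0.11432236  0.12980819]
20 [ 0.62636721 -0.11463954  0.12672143]
[-0.08  0.33 -0.07  1.87  0.03  0.94 -1.97]
pivot [ 0.586025 -0.07977 ]
-43.6 [ 0.6237 -0.1156]
-13.6 [ 0.6366 -0.092 ]
16.4 [ 0.6359 -0.0651]
46.4 [ 0.6219 -0.0421]
76.4 [ 0.5983 -0.0292]
79 [ 0.5959 -0.0287]
```

```bash
python3 -m crank '[0.136,-0.272,0,0,0,0, 0.136,-0.272,0,0,0,0, 0.136,-0.272,0,0,0,0, 0.136,-0.272,-0.1,0,0,0, 0,0,-0.1,0,0,0, 0,0,0,0,0,0, 0,0,0,0,0,0, 0,0,0,0,0,0]' 0.6
```

```text
clock: 43.58
position: [0.6222, -0.1128, 0.1708]
ee_rot: [0.993, -0.117, -0.001, -0.0]
ft_force: [0.1, 1.0, -0.1]
grip_width: 0.604
finger_force: 0.0
```

```bash
python3 - <<'E'
from m4 import *
o,C,im,P=look("w22"); print(o["position"],yaw(o)[0]); g=(P[...,2]>.12)&(P[...,2]<.134)&(np.hypot(P[...,0]-.624,P[...,1]+.114)<.02); q=P[g]; print(g.sum(),np.median(q,0),cv2.minEnclosingCircle(q[:,:2].astype(np.float32)))
E
```

```text
[ 0.62222063 -0.11283349  0.17079984] -103.46362616688059
670 [ 0.62672677 -0.11255745  0.12900222] ((0.625230073928833, -0.11228374391794205), 0.009391550906002522)
```

```bash
python3 -m crank '[0.02,-0.005,-0.2,0,0,0, 0,0,-0.2,0,0,0, 0,0,-0.1,0,0,0, 0,0,-0.06,0,0,0, 0,0,0,0,0,0, 0,0,0,0,0,0, 0,0,0,0,0,0]'
python3 -m crank '[0,0,0,0,0,0,0,0,0,0,0,0,0,0,0,0,0,0,0,0,0,0,0,0,0,0,0,0,0,0, 0,0,0,0,0,0, 0,0,0,0,0,0]' 0
```

```text
clock: 44.22
position: [0.626, -0.1152, 0.1054]
ee_rot: [0.993, -0.118, 0.001, -0.0]
ft_force: [-0.5, 0.3, -0.4]
grip_width: 0.595
finger_force: 0.0
clock: 44.8
position: [0.6255, -0.115, 0.1049]
ee_rot: [0.993, -0.118, 0.0, -0.0]
ft_force: [-0.9, 0.5, 6.9]
grip_width: 0.187
finger_force: 58.4
```

```bash
python3 -m crank '[0.0295,0.0344,0,0,0,0.0667, 0.0258,0.0373,0,0,0,0.0667, 0.0217,0.0398,0,0,0,0.0667, 0.0174,0.0419,0,0,0,0.0667, 0.013,0.0435,0,0,0,0.0667, 0.0083,0.0446,0,0,0,0.0667, 0,0,0,0,0,0, 0,0,0,0,0,0]'
```

```text
clock: 45.47
position: [0.6392, -0.0847, 0.1049]
ee_rot: [0.981, 0.195, 0.0, -0.001]
ft_force: [-2.7, 3.6, 7.0]
grip_width: 0.183
finger_force: 58.6
```

```bash
python3 -m crank '[0.0036,0.0452,0,0,0,0.0667, -0.0011,0.0453,0,0,0,0.0667, -0.0058,0.045,0,0,0,0.0667, -0.0105,0.0441,0,0,0,0.0667, -0.0151,0.0428,0,0,0,0.0667, -0.0195,0.041,0,0,0,0.0667, -0.0236,0.0387,0,0,0,0.0667, 0,0,0,0,0,0, 0,0,0,0,0,0]'
python3 -m crank '[-0.0276,0.036,0,0,0,0.0667, -0.0312,0.033,0,0,0,0.0667, -0.0344,0.0295,0,0,0,0.0667, -0.0373,0.0258,0,0,0,0.0667, -0.0398,0.0217,0,0,0,0.0667, -0.0419,0.0174,0,0,0,0.0667, -0.0435,0.013,0,0,0,0.0667, 0,0,0,0,0,0, 0,0,0,0,0,0, 0,0,0,0,0,0]'
```

```text
clock: 46.22
position: [0.6298, -0.0477, 0.1049]
ee_rot: [0.846, 0.534, 0.0, -0.001]
ft_force: [-5.4, 4.3, 7.7]
grip_width: 0.192
finger_force: 58.8
clock: 47.05
position: [0.5982, -0.0262, 0.1049]
ee_rot: [0.598, 0.801, 0.0, -0.002]
ft_force: [-8.0, 5.7, 12.2]
grip_width: 0.19
finger_force: 59.2
```

```bash
python3 -m crank '[0,0,0,0,0,0,0,0,0,0,0,0,0,0,0,0,0,0,0,0,0,0,0,0, 0,0,0.1,0,0,0, 0,0,0.25,0,0,0, 0,0,0.3,0,0,0, -0.15,-0.25,0.3,0,0,0, -0.15,-0.25,0.3,0,0,0, -0.15,-0.25,0,0,0,0, 0,-0.3,0,0,0,0, 0,-0.3,0,0,0,0, 0,-0.3,0,0,0,0, 0,0,0,0,0,0,0,0,0,0,0,0]' 0.4
python3 - <<'E'
from m4 import *
print(get_obs()["position"])
it,d=get_image("top"); Q=cloud(cam("top"),d); i2,d2=get_image("side"); S=cloud(cam("side"),d2)
for n,A in(("t",Q),("s",S)):
    g=(A[...,2]>.118)&(A[...,2]<.135)&(np.hypot(A[...,0]-.59,A[...,1]+.05)<.05); m=(A[g][:,2]>.1) ; print(n,"knob",g.sum(),np.median(A[g],0))
    m=(np.abs(A[...,2]-.081)<.006)&(np.hypot(A[...,0]-.5575,A[...,1]-.0145)<.105); q=A[m]; print(m.sum(),np.median(q[:,2]),cv2.minAreaRect(q[:,:2].astype(np.float32)))
for k,c,z in(("A",(.607,.329),.045),("B",(.611,.239),.045),("C",(.537,.3254),.02),("D",(.542,.2356),.02)): print(k,ring(Q,c,.03,z))
c=it[100:300,120:420]; save("fin",cv2.resize(c,(780,520),interpolation=2))
E
```

```text
clock: 48.3
position: [0.5512, -0.2197, 0.2422]
ee_rot: [0.601, 0.8, -0.0, 0.0]
ft_force: [0.1, -0.0, -0.5]
grip_width: 0.398
finger_force: 0.0
[ 0.55118121 -0.21972942  0.24223514]
t knob 40 [ 0.59834808 -0.02889738  0.13007571]
2280 0.08223619633705315 ((0.5579560399055481, 0.014675728976726532), (0.12041729688644409, 0.16048160195350647), 76.06824493408203)
s knob 14 [ 0.5951521  -0.03339881  0.12643824]
612 0.07960256057316595 ((0.5544677972793579, 0.0011815428733825684), (0.15064385533332825, 0.16355858743190765), 73.79130554199219)
A (147, 0.0622, 0.6071, 0.3281, 0.0287)
B (158, 0.0623, 0.6098, 0.2375, 0.0276)
C (147, 0.0332, 0.5385, 0.3266, 0.0286)
D (148, 0.0331, 0.5438, 0.2343, 0.0277)
```

View pics/fin.png

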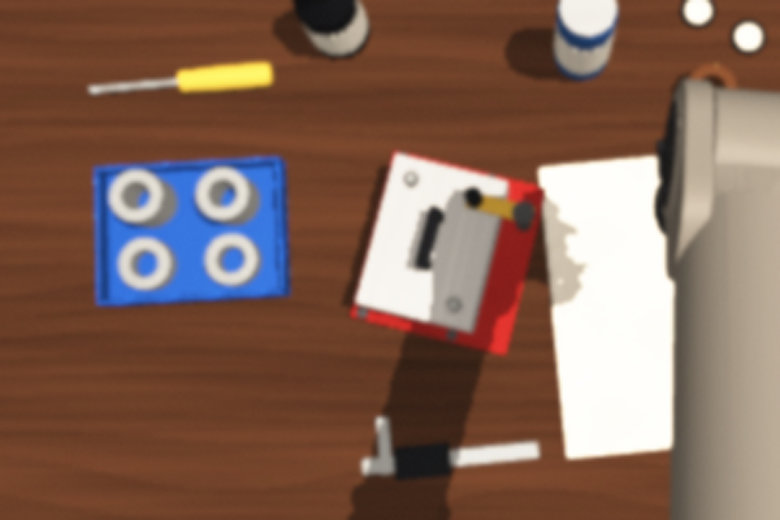

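The final view shows all four spares upright in the tray. The cover is flush on the case, centred at (.558,.0147). The clamp lies across it, with the knob at (472,197) at about 2.09 rad, and the arm is clear.

```bash
python3 -c "from workcell import *; print(hand_in())"
```

```text
the job is handed in; nothing more can be done
None
```

The job is handed in; `hand_in()` gave no verdict. My last camera check showed the cover flush over both dowels on the seated 40 mm sleeve, the clamp across it at about 2.09 rad, all four spares in the tray, and the arm clear.

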